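Roll the trim strip of a paint rack's edge rail down flush

ROBOT

A 6-joint arm with a two-finger parallel gripper is mounted at the origin on the work surface. World frame = base frame: x ahead of the robot, y to its left, z up, the work surface at z = 0. Lengths are in mm, angles in degrees, forces in N, time in s.
With the tool pointing down it reaches from about 300 to 850 mm from the base axis. Payload 4.2 kg.
Tool frame: the origin (TCP) lies at the centre of the arm's flange, where the gripper is bolted on; the fingertips stand 191 mm ahead of it and the grasp point (between the pads) lies 172 mm ahead of it; z points along the fingers, y is the direction in which the jaws open and shut (so a half turn about z gives the same grasp; the last joint's range is limited). The gripper opens to 91 mm and grips with 3 to 60 N. Pads are 32 mm wide; open, the fingers measure 118 mm over their backs; the gripper's body (76 mm by 178 mm) begins 60 mm behind the grasp point.
Start: joints at [-70.588, 18.312, 89.639, -0, 72.044, -1.146], TCP at [201.91, -538.382, 404.776] pointing down, gripper open.
Joint ranges: [-177.97, 177.97], [-48.28, 115.42], [12.27, 149.76], [-77.06, 257.06], [2.81, 150.46], [-146.56, 146.56]. Speed limits (degrees/s): [147.25, 147.25, 180, 180, 180, 180].

INTERFACE

Orientations are given as [roll, pitch, yaw] about the fixed x, y, z axes, in that order (R = Rz(yaw) Ry(pitch) Rx(roll)).
In Python, from workcell import status, vision, ticket gives the robot as it stands.
- The arm moves only by the shell command python3 -m jog 'ROWS' [FORCE]. ROWS is JSON, a list of rows, each a list of 7 numbers: the finger opening in m, from 0 to 0.0912, then the shift along the tool's x, y, z in m, then the turn, a rotation vector about the tool's x, y, z in rad. A call has 1 to 12 rows; each row shifts and turns the commanded pose from where the row before left it, along the tool's axes as they then stand; what a row does not reach is not made up. A row lasts 1/8 s, in which the tool goes at most 62.5 mm and 10.7 degrees, less where a joint would pass 70% of its speed; a pose out of reach is approached as far as the arm can. A call with a gripper value outside its range is refused whole. The fingers move at their own pace and stop on an object; FORCE is the grip in N (left out, the last holds). Time passes only in rows, so rows that do not move let the fingers close. It gives the time, the measured TCP pose, the force and the opening at its end, in the units of the state.
- status.state(): the state, without advancing time (a new reading comes with each control period).
- vision.grab_frame(name): name is "scene" or "top"; returns a dict with "color" (384x512x3 uint8, blue, green, red), "depth" (384x512 float32, mm along the optical axis (not along the pixel's ray), 0 where there is no reading), "fov_y" (degrees; the focal length in pixels is half the picture's height over the tangent of half this angle, whatever the lens; pixels are square), "cx", "cy" (the principal point, pixels), "pose" (4x4, takes a point from camera to world coordinates). Camera axes: x right, y down, z forward; pixel columns grow to the right and rows downward; lengths in mm; the calibration is good to about 2 mm. A picture is of the moment at which its call begins.
- ticket.job_done(): hands the job in, once; it reports no verdict.
Trained networks look in the newest picture that a camera, given by its name, has taken for a name from the list of things; names that differ only in an ending like _2 or _b are one class to them, and where a whole thing is asked for, a point or a joint stands for the part that bears it (a point fixed in the world has none). Each returns a list of dicts, best first, with "p" (0 to 1); they miss things now and then, are a little off and sometimes report something else, mostly with a low value. They report only what shows in the picture. A call takes as long as a camera call. They do not tell look-alikes from the thing itself.
- vision.find_in(camera, label): "location" ([x, y, z] in mm, in world coordinates, good to about 4 mm: the middle of the surface that is visible of it).
- vision.silhouettes(camera, label): "pixels" (384x512 bool, what is visible of it).
The state is a dict: "time_s": time; "qpos": joint angles; "qvel": joint speeds; "effort": joint torques, N m; "ee_pos": TCP position; "ee_rot": TCP orientation; "force": force on the tool from outside, world axes, zero at the start; "torque": the same for the moment, N m; "gripper_width": finger opening in mm.
Only numpy, scipy, OpenCV 4.12 (cv2) and the standard library are available. Lean on these libraries where they do the work, as an engineer would, in place of code of your own. Each camera call takes 0.05 s, during which the arm holds its last target.

TASK

The white trim strip on the edge rail still stands proud: first move all the paint jars standing on it to the green mat, upright. Then take the hand roller from its stand and roll it with firm pressure along the strip, pressing with the roller only, until every trim length is flush from end to end. Hang the roller back upright in its stand, leaving the bottle, the brush pot and the turntable where they are, and make sure all jars still stand upright on the mat at the end.

Things in the scene. Friction and masses are not known exactly. Their poses are not given: they have to be found in the camera images.
- rail: plywood base board of the edge rail, fixed, 90 x 340 mm, long along its own y; origin under its centre on the bench. Its two side faces' tops are 8 mm above the bench; between them runs a channel 43 mm wide that holds the white trim strip (40 mm wide, 320 mm long, along y, centred at x=0).
- roller: hand roller, 0.36 kg, standing upright: a black rubber wheel (44 mm diameter, 30 mm wide, axle along the roller's own y, turns freely, so it rolls along its own x) under an aluminium yoke plate 90 (x) x 52 (y) x 10 mm, with an upright wooden grip 34 x 34 mm square above it. Origin at the lowest point of the wheel, z up the grip: yoke plate from 50 to 60 mm, grip from 60 to 116 mm above the origin.
- wheel (a joint): turning of the roller's wheel about its axle, rad (0 at the start, endless either way; 1 rad is 22 mm of rolling).
- stand: plywood roller stand, fixed, base 110 (x) x 90 (y) x 4 mm; origin under its centre on the bench. Two upright walls 80 mm long along y, 12 mm thick, inner faces at x = -30 and +30 mm, tops 58 mm above the bench. The roller hangs in it with its wheel between the walls, its yoke plate resting on the wall tops, roller x along stand x (either way round): the roller's origin is then 8 mm above the bench at the stand's centre.
- mat: green work mat, fixed, 170 (x) x 260 (y) x 3 mm thick; origin under its centre on the bench.
- trim0 (a joint): how far trim length 0 (six 40 x 52 mm white lengths, 0 to 5, lie end to end from the rail's -y end to its +y end, 53.3 mm apart) has been pressed down, m: 0 = standing 5 mm proud of the rail's side faces (top 13 mm above the bench), 0.005 = fully seated, flush (top 8 mm). Stiff: moves only under about 9 N or more, and stays where it is left.
- trim0_top (a point): centre of the top face of white trim length 0, the last at the rail's -y end (40 x 52 mm).
- trim1 (a joint): how far trim length 1 (six 40 x 52 mm white lengths, 0 to 5, lie end to end from the rail's -y end to its +y end, 53.3 mm apart) has been pressed down, m: 0 = standing 5 mm proud of the rail's side faces (top 13 mm above the bench), 0.005 = fully seated, flush (top 8 mm). Stiff: moves only under about 9 N or more, and stays where it is left.
- trim2 (a joint): how far trim length 2 (six 40 x 52 mm white lengths, 0 to 5, lie end to end from the rail's -y end to its +y end, 53.3 mm apart) has been pressed down, m: 0 = standing 5 mm proud of the rail's side faces (top 13 mm above the bench), 0.005 = fully seated, flush (top 8 mm). Stiff: moves only under about 9 N or more, and stays where it is left.
- trim3 (a joint): how far trim length 3 (six 40 x 52 mm white lengths, 0 to 5, lie end to end from the rail's -y end to its +y end, 53.3 mm apart) has been pressed down, m: 0 = standing 5 mm proud of the rail's side faces (top 13 mm above the bench), 0.005 = fully seated, flush (top 8 mm). Stiff: moves only under about 9 N or more, and stays where it is left.
- trim4 (a joint): how far trim length 4 (six 40 x 52 mm white lengths, 0 to 5, lie end to end from the rail's -y end to its +y end, 53.3 mm apart) has been pressed down, m: 0 = standing 5 mm proud of the rail's side faces (top 13 mm above the bench), 0.005 = fully seated, flush (top 8 mm). Stiff: moves only under about 9 N or more, and stays where it is left.
- trim5 (a joint): how far trim length 5 (six 40 x 52 mm white lengths, 0 to 5, lie end to end from the rail's -y end to its +y end, 53.3 mm apart) has been pressed down, m: 0 = standing 5 mm proud of the rail's side faces (top 13 mm above the bench), 0.005 = fully seated, flush (top 8 mm). Stiff: moves only under about 9 N or more, and stays where it is left.
- trim5_top (a point): centre of the top face of white trim length 5, the last at the rail's +y end (40 x 52 mm).
- jar0: red paint jar with a white cap, round, upright, 52 mm diameter, 40 mm tall (cap: top 12 mm, 49 mm diameter), about 0.11 kg; origin at the centre of its underside. May be absent.
- jar1: blue paint jar with a white cap, round, upright, 52 mm diameter, 40 mm tall (cap: top 12 mm, 49 mm diameter), about 0.11 kg; origin at the centre of its underside. May be absent.
- jar2: yellow paint jar with a white cap, round, upright, 52 mm diameter, 40 mm tall (cap: top 12 mm, 49 mm diameter), about 0.11 kg; origin at the centre of its underside. May be absent.
- jar3: orange paint jar with a white cap, round, upright, 52 mm diameter, 40 mm tall (cap: top 12 mm, 49 mm diameter), about 0.11 kg; origin at the centre of its underside. May be absent.
- jar4: grey paint jar with a white cap, round, upright, 52 mm diameter, 40 mm tall (cap: top 12 mm, 49 mm diameter), about 0.11 kg; origin at the centre of its underside. May be absent.
- thinner: clear bottle, 54 mm diameter, 130 mm tall, bystander; origin under its centre.
- brushpot: white pot of brushes, 84 mm diameter, pot 100 mm tall, brushes to 190 mm, bystander; origin under its centre.
- turntable: black painting turntable disc, 90 mm diameter, 22 mm high, bystander; origin under its centre.
Not all that is in view belongs to the job. What is shaped like the roller but red is not meant. Leave any black or purple look-alike of the jar4 alone.

How it is judged (in metres and radians):
On the way, in this order (a step that is already met when the one before it is completed fails the run):
1. every jar stands upright on the mat, off the strip (x of jar0 in the frame of mat between -0.075 and 0.075 m and y of jar0 in the frame of mat between -0.12 and 0.12 m and z of each of jar0, jar1, jar2, jar3, jar4 in the frame of mat below 0.008 m and angle between each of jar0, jar1, jar2, jar3, jar4's own z axis and vertical below 0.1 rad and x of jar1 in the frame of mat between -0.075 and 0.075 m and y of jar1 in the frame of mat between -0.12 and 0.12 m and x of jar2 in the frame of mat between -0.075 and 0.075 m and y of jar2 in the frame of mat between -0.12 and 0.12 m and x of jar3 in the frame of mat between -0.075 and 0.075 m and y of jar3 in the frame of mat between -0.12 and 0.12 m and x of jar4 in the frame of mat between -0.075 and 0.075 m and y of jar4 in the frame of mat between -0.12 and 0.12 m), for 0.2 s.
2. the roller's wheel has rolled at least 66 mm (3 rad) and bears on the rail with more than 4 N ((value of joint wheel above 3 rad or value of joint wheel below -3 rad) and contact force between roller and rail above 4 N), for 0.04 s.
3. all six trim lengths are pressed to within 1.2 mm of flush, with the roller still bearing on the rail (value of joint each of trim0, trim1, trim2, trim3, trim4, trim5 above 0.0038 m and contact force between roller and rail above 1 N), for 0.04 s.
At the end, for the whole second after the job is handed in: Trim lengths all within 1.2 mm of flush; roller at rest, upright in its stand (12 mm along x, 20 mm along y, 4 mm in height, 0.2 rad either way round); every jar at rest, upright (0.1 rad) on the mat, its centre at least 10 mm inside the edges (all of step 1 and value of joint each of trim0, trim1, trim2, trim3, trim4, trim5 above 0.0038 m and x of roller in the frame of stand between -0.012 and 0.012 m and y of roller in the frame of stand between -0.02 and 0.02 m and z of roller in the frame of stand between 0.004 and 0.012 m and angle between roller's own z axis and vertical below 0.08 rad and angle between the x axis of roller and the x axis of stand, either way round below 0.2 rad and linear speed of each of roller, jar0, jar1, jar2, jar3, jar4 below 0.02 m/s); the robot touches nothing.
It fails at once if the gripper or arm presses on the rail or its strip with more than 4 N (contact force between any of the fingers, the arm and rail above 4 N).
It fails at once if a bystander (bottle, brush pot, turntable) is moved more than 40 mm or tipped (distance of any of thinner, brushpot, turntable from where it was at the start of the episode above 0.04 m or angle between any of thinner, brushpot, turntable's own z axis and vertical above 0.4 rad).
Of jar0, jar1, jar2, jar3, jar4 only 3 to 5 are there at a start; the rules pass over those that are not, and their reading is None.
At some moment in a run one of jar0, jar1, jar2, jar3, jar4 may be knocked a few centimetres aside while the robot is not near it.
It also fails if it takes over 210 s, if anything falls off the work surface, if the arm or the gripper's body presses on something with over 40 N, if the wrist force passes 120 N, or if a joint passes its speed limit or range.

## Working session

There is one attempt and no reset: what is moved stays moved. The work goes in short steps, Python scripts to look and compute and a shell command to move; the robot and the scene stay as the last step left them, time stands still between calls to the robot, and variables do not carry over. Pictures are saved under pics/ and viewed, and the job is handed in when it is done.

```bash
ls; mkdir -p pics; python3 - <<'E'
from workcell import status, vision
import cv2, numpy as np
print(status.state())
for n in ("scene","top"):
    f=vision.grab_frame(n); cv2.imwrite(f"pics/{n}0.png",f["color"]); print(n,f["fov_y"],f["cx"],f["cy"],np.round(f["pose"],3).tolist())
E
```

```text
pics
{'time_s': 0.0, 'qpos': array([-7.05871220e+01,  1.83493332e+01,  8.97080843e+01, -2.43379093e-04,
        7.20423041e+01, -1.14484711e+00]), 'qvel': array([ 0.042373  ,  0.06620333, -0.02390511,  0.0859692 , -0.09272976,
        0.00508977]), 'effort': array([-2.35036074e-03, -4.12476790e+01, -2.31978124e+01,  7.23236147e-02,
        4.57358616e-02, -1.33881108e-04]), 'ee_pos': array([ 201.86125466, -538.20723057,  403.93174878]), 'ee_rot': array([-1.79900294e+02, -1.76109265e-03,  2.05577988e+01]), 'force': array([0.36274345, 0.06843377, 0.55930996]), 'torque': array([ 0.0123679 , -0.07676746, -0.03120546]), 'gripper_width': 91.20702674727123}
scene 51.637689497517236 254.46316606970905 192.67667351157326 [[0.266, 0.53, -0.805, 1558.732], [0.964, -0.137, 0.229, -289.41], [0.011, -0.837, -0.547, 685.926], [0.0, 0.0, 0.0, 1.0]]
top 49.81409034225492 250.84269918874708 193.87505390676242 [[-0.001, -0.98, 0.198, 390.668], [-1.0, 0.001, -0.002, 11.592], [0.002, -0.198, -0.98, 1145.679], [0.0, 0.0, 0.0, 1.0]]
```

View pics/scene0.png

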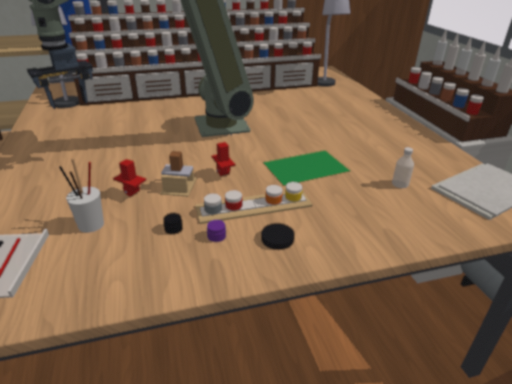

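View pics/top0.png

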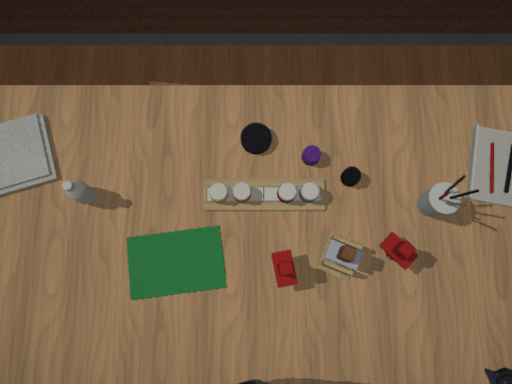

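The top view shows four jars on the rail at pixels yellow (218,192), orange (242,191), red (287,192) and grey (310,192). The roller is in its stand at (345,254) and the mat at (176,262). Possible confusions are the red roller look-alikes at (285,268) and (400,250), and the purple (311,155) and black (351,177) jars; I'll leave those alone. The turntable is at (256,138), the bottle at (78,190) and the pot at (440,200).

```bash
cat > h.py <<'E'
from workcell import status, vision
import cv2, numpy as np
def f_(F): return (F["color"].shape[0]/2)/np.tan(np.radians(F["fov_y"]/2))
def cloud(F):
    d=F["depth"]; h,w=d.shape; f=f_(F); u,v=np.meshgrid(np.arange(w),np.arange(h))
    P=np.stack([(u-F["cx"])/f*d,(v-F["cy"])/f*d,d],-1)
    W=P@F["pose"][:3,:3].T+F["pose"][:3,3]; W[d==0]=np.nan; return W
def rect(mask,W,zlo,zhi):
    m=mask&(W[...,2]>zlo)&(W[...,2]<zhi); p=W[m][:,:2].astype(np.float32)
    return cv2.minAreaRect(p), np.median(W[m],0), m.sum()
E
python3 - <<'E'
from h import *
F=vision.grab_frame("top"); W=cloud(F)
for l in ["rail","mat","stand","roller","jar0","jar1","jar2","jar3","jar4","thinner","brushpot","turntable","trim0_top","trim5_top"]:
    print(l,[(np.round(r["location"]).tolist(),round(r["p"],2)) for r in vision.find_in("top",l)[:4]])
for l in ["rail","mat","stand","roller"]:
    for s in vision.silhouettes("top",l)[:2]:
        m=s["pixels"]; p=W[m]; p=p[~np.isnan(p[:,0])]
        print(l,s["p"],m.sum(),cv2.minAreaRect(p[:,:2].astype(np.float32)),np.percentile(p[:,2],[5,50,95]))
c=cv2.resize(F["color"][160:290,190:430],None,fx=3.3,fy=3.3,interpolation=cv2.INTER_CUBIC); cv2.imwrite("pics/crop1.png",c)
E
```

```text
rail [([613.0, -25.0, 12.0], 0.57)]
mat [([429.0, 216.0, 3.0], 0.75), ([611.0, 457.0, 84.0], 0.41)]
stand [([427.0, -218.0, 19.0], 0.82)]
roller [([410.0, -76.0, 60.0], 0.87), ([445.0, -223.0, 63.0], 0.58), ([457.0, -366.0, 60.0], 0.57)]
jar0 [([617.0, 35.0, 55.0], 0.85), ([663.0, -263.0, 37.0], 0.83), ([620.0, -143.0, 51.0], 0.82), ([617.0, -83.0, 58.0], 0.73)]
jar1 [([617.0, 35.0, 55.0], 0.85), ([663.0, -263.0, 37.0], 0.83), ([620.0, -143.0, 51.0], 0.82), ([617.0, -83.0, 58.0], 0.73)]
jar2 [([617.0, 35.0, 55.0], 0.85), ([663.0, -263.0, 37.0], 0.83), ([620.0, -143.0, 51.0], 0.82), ([617.0, -83.0, 58.0], 0.73)]
jar3 [([617.0, 35.0, 55.0], 0.85), ([663.0, -263.0, 37.0], 0.83), ([620.0, -143.0, 51.0], 0.82), ([617.0, -83.0, 58.0], 0.73)]
jar4 [([617.0, 35.0, 55.0], 0.85), ([663.0, -263.0, 37.0], 0.83), ([620.0, -143.0, 51.0], 0.82), ([617.0, -83.0, 58.0], 0.73)]
thinner [([610.0, 460.0, 83.0], 0.65)]
brushpot [([586.0, -479.0, 103.0], 0.8)]
turntable [([779.0, -2.0, 25.0], 0.74), ([613.0, 128.0, 15.0], 0.63), ([426.0, -218.0, 21.0], 0.5), ([615.0, 64.0, 12.0], 0.41)]
trim0_top [([428.0
[... 313 characters left out ...]
22851562, 260.15838623046875), 7.404355525970459) [0.13869715 3.79330822 7.3687913 ]
mat 0.52 292 ((616.7670288085938, 99.3001708984375), (48.742279052734375, 44.81730270385742), 63.8830680847168) [20.40088343 52.54783207 56.41047483]
stand 0.76 600 ((449.4356384277344, -227.82080078125), (88.23934936523438, 110.12433624267578), 69.0865478515625) [ 1.35299575 42.99880324 61.14376167]
roller 0.83 662 ((414.22894287109375, -74.79839324951172), (87.72161102294922, 51.29453659057617), 10.049067497253418) [ 57.58889052  61.67929536 117.87010783]
roller 0.75 693 ((452.01953125, -229.57980346679688), (89.52950286865234, 56.02222442626953), 67.68916320800781) [ 61.08684637  66.01139088 121.77017634]
```

View pics/crop1.png

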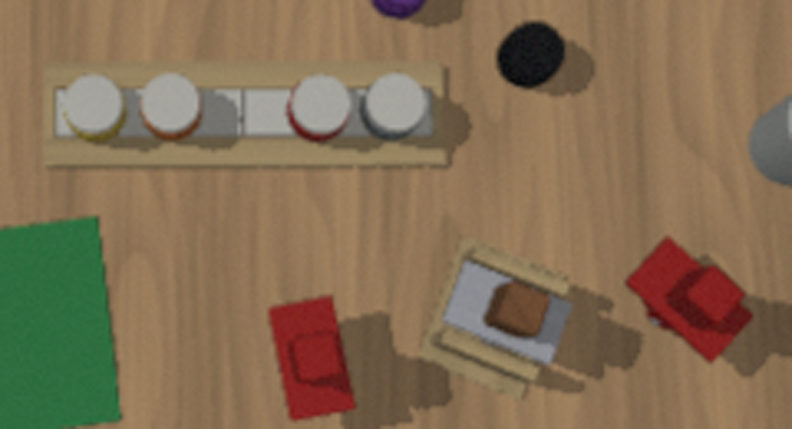

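The roller in its stand seems to lie with its plate between the walls, so I'll check its orientation closely.

```bash
python3 - <<'E'
from h import *
F=vision.grab_frame("top"); W=cloud(F)
c=cv2.resize(F["color"][225:285,310:375],None,fx=8,fy=8,interpolation=cv2.INTER_CUBIC)
G=vision.grab_frame("scene"); V=cloud(G)
d=cv2.resize(G["color"][140:200,150:215],None,fx=8,fy=8,interpolation=cv2.INTER_CUBIC)
a=np.zeros((480,800,3),np.uint8)
cv2.imwrite("pics/c2.png",cv2.resize(np.hstack([c,d]),(800,370)))
np.set_printoptions(linewidth=250)
print(np.round(W[230:284:2,314:372:2,2]).astype(int))
for n,X,box in (("top",W,(225,285,310,375)),):
    r0,r1,c0,c1=box; P=X[r0:r1,c0:c1]
    for lo,hi in((2,9),(54,62),(62,72),(110,130)):
        m=(P[...,2]>lo)&(P[...,2]<hi); q=P[m]; print(lo,hi,len(q),cv2.minAreaRect(q[:,:2].astype(np.float32)),np.median(q,0))
E
```

```text
[[                  -1                    2                    1                    2                    4                    0                    2                    3                    0                    0                    1
                    -3                   -2                    0                    3                   -1                   -1                    0                   -1                    0                   -3                   -3
                     0                   -1                    1                   -1                    1                    0                   -1]
 [                   1                    4                    3                    1                    3                    1                    0                   -1                    5                    7                    7
                    -1                    0                    0                    3                    1                   -3                    1                    1                   -1                   -3                    0
                  
[... 15517 characters left out ...]
            2]]
2 9 907 ((452.65032958984375, -241.68832397460938), (181.45108032226562, 160.76937866210938), 89.72760009765625) [ 441.95747303 -220.64141589    3.34791733]
54 62 341 ((450.22686767578125, -229.10488891601562), (88.85894775390625, 84.33454895019531), 66.96163940429688) [ 442.00107533 -227.07901715   58.78513899]
62 72 407 ((448.7403259277344, -229.40628051757812), (92.04935455322266, 70.56001281738281), 62.98363494873047) [ 447.04549128 -215.47562681   64.35508639]
110 130 196 ((449.85498046875, -229.89773559570312), (34.4478759765625, 33.58909606933594), 66.73383331298828) [ 448.99959756 -228.5483602   119.66396403]<stdin>:9: RuntimeWarning: invalid value encountered in cast
```

View pics/c2.png

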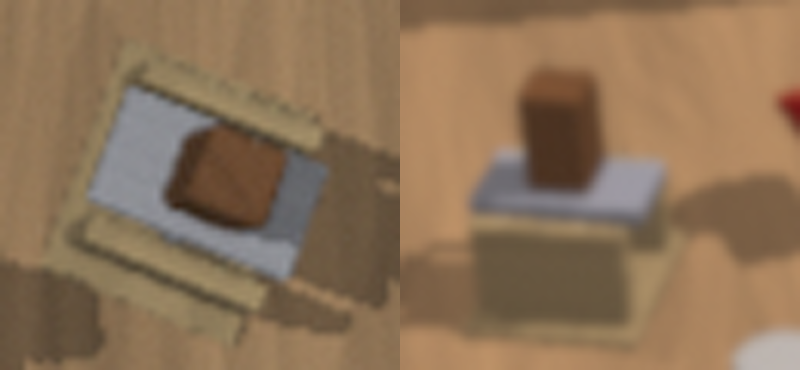

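The close crop shows the plate (top z≈64) sunk between the walls, so the wheel rests on the stand's base and the roller is a quarter turn off. It has to go back turned 90° so the plate sits on the wall tops. Next I'll measure the jars precisely.

```bash
cat >> h.py <<'E'
def jars(W, zlo,zhi, box):
    m=((W[...,2]>zlo)&(W[...,2]<zhi)&(W[...,0]>box[0])&(W[...,0]<box[1])&(W[...,1]>box[2])&(W[...,1]<box[3])).astype(np.uint8)
    n,L=cv2.connectedComponents(m,connectivity=4); o=[]
    for i in range(1,n):
        q=W[L==i]
        if len(q)<60: continue
        (c,r)=cv2.minEnclosingCircle(q[:,:2].astype(np.float32)); o.append((len(q),np.round(c,1),round(r,1),np.round(np.median(q,0),1)))
    return o
def go(x,y,z,yaw):
    "needed shift of grasp point, in tool axes after turning to yaw"
    s=status.state(); p=s["ee_pos"]; R=cv2.Rodrigues(np.zeros(3))[0]
    from scipy.spatial.transform import Rotation as Ro
    T=Ro.from_euler("xyz",s["ee_rot"],degrees=True); tgt=Ro.from_euler("xyz",[180,0,yaw],degrees=True)
    rv=(T.inv()*tgt).as_rotvec()
    g=p+np.array([0,0,-172.]); d=np.array([x,y,z])-g
    print("t",round(s["time_s"],2),"grasp pt",np.round(T.apply([0,0,172])+p,1),"yaw",round(s["ee_rot"][2],2),"w",round(s["gripper_width"],1),"F",np.round(s["force"],1),
     "turn rad",np.round(rv,3),"shift mm",np.round(tgt.inv().apply(d),1))
E
python3 - <<'E'
from h import *
F=vision.grab_frame("top"); W=cloud(F)
for o in jars(W,44,60,(560,680,-220,170)): print(o)
m=(np.abs(W[...,2]-1)<30); 
go(620,100,120,90)
# rail end check
b=F["color"].astype(int)
E
```

```text
(255, array([619.2,  98.9]), 25.0, array([619. ,  98.3,  53.3]))
(259, array([620.9,  35.7]), 25.1, array([621.2,  35.9,  53.7]))
(255, array([620.4, -86.9]), 25.0, array([618.9, -87.9,  53.1]))
(254, array([ 621.1, -149. ]), 24.6, array([ 621. , -148.4,   52.5]))
t 1.2 grasp pt [ 201.9 -538.4  232.8] yaw 20.56 w 91.0 F [-0.2  0.2 -1.2] turn rad [ 0.     0.    -1.212] shift mm [638.4 418.1 112.8]
```

```bash
python3 -m jog '[[0.09,0,0,0,0,0,-0.1732],[0.09,0,0,0,0,0,-0.1732],[0.09,0,0,0,0,0,-0.1732],[0.09,0,0,0,0,0,-0.1732],[0.09,0,0,0,0,0,-0.1732],[0.09,0,0,0,0,0,-0.1732],[0.09,0,0,0,0,0,-0.1732],[0.09,0,0,0,0,0,0]]' 30
python3 -m jog '[[0.09,0.05,0.033,0,0,0,0],[0.09,0.05,0.033,0,0,0,0],[0.09,0.05,0.033,0,0,0,0],[0.09,0.05,0.033,0,0,0,0],[0.09,0.05,0.033,0,0,0,0],[0.09,0.05,0.033,0,0,0,0],[0.09,0.05,0.033,0,0,0,0],[0.09,0.05,0.033,0,0,0,0],[0.09,0.05,0.033,0,0,0,0],[0.09,0.05,0.033,0,0,0,0],[0.09,0.05,0.033,0,0,0,0],[0.09,0,0,0,0,0,0]]' 30
python3 -c "
from h import *
go(619.5,99,120,90)"
```

```text
time_s: 2.2
ee_pos: [201.9, -538.4, 404.8]
ee_rot: [180.0, 0.0, 89.9]
force: [1.1, -0.1, -0.4]
gripper_width: 89.8
time_s: 3.7
ee_pos: [566.3, 14.9, 404.2]
ee_rot: [180.0, -0.0, 90.1]
force: [-0.2, -0.3, -0.7]
gripper_width: 89.9
t 3.7 grasp pt [566.4  15.  232.2] yaw 90.14 w 89.9 F [-0.2 -0.3 -0.7] turn rad [ 0.    -0.001  0.002] shift mm [ 84.1  53.2 112.2]
```

```bash
python3 -m jog '[[0.09,0.042,0.0266,0,0,0,0],[0.09,0.042,0.0266,0,0,0,0],[0.09,0,0,0.056,0,0,0],[0.09,0,0,0.056,0,0,0],[0.09,0,0,0,0,0,0]]' 30
python3 -c "
from h import *
go(619.5,99,38,90)"
```

```text
time_s: 4.32
ee_pos: [616.1, 94.7, 288.6]
ee_rot: [-179.4, 0.1, 89.9]
force: [-0.1, -0.7, -0.3]
gripper_width: 89.9
t 4.33 grasp pt [614.3  94.3 116.6] yaw 89.88 w 89.9 F [-0.1 -0.7 -0.3] turn rad [-0.011  0.002 -0.002] shift mm [ 4.3  3.4 78.6]
```

```bash
python3 -m jog '[[0.09,0,0,0,0,0,0],[0.09,0,0,0,0,0,0]]' 30
python3 -c "
from h import *
go(619.5,99,38,90)"
```

```text
time_s: 4.58
ee_pos: [618.6, 95.4, 295.8]
ee_rot: [179.7, -0.0, 90.0]
force: [-0.1, -0.2, 1.1]
gripper_width: 89.9
t 4.58 grasp pt [619.6  95.5 123.8] yaw 89.96 w 89.9 F [-0.1 -0.2  1.1] turn rad [ 0.006 -0.001 -0.001] shift mm [ 3.6  0.9 85.8]
```

```bash
python3 -m jog '[[0.09,0.0036,0.0005,0,0,0,0],[0.09,0,0,0.02,0,0,0],[0.09,0,0,0.02,0,0,0],[0.09,0,0,0.015,0,0,0],[0.09,0,0,0.012,0,0,0],[0.09,0,0,0,0,0,0],[0.09,0,0,0,0,0,0]]' 30
python3 -c "
from h import *
go(619.5,99,38,90)"
```

```text
time_s: 5.45
ee_pos: [618.7, 99.4, 226.3]
ee_rot: [179.9, -0.0, 90.0]
force: [-0.0, -0.4, 0.1]
gripper_width: 90.0
t 5.45 grasp pt [618.9  99.4  54.3] yaw 90.02 w 90.0 F [-0.  -0.4  0.1] turn rad [ 0.001 -0.     0.   ] shift mm [-0.4  0.8 16.3]
```

```bash
python3 -m jog '[[0.09,0,0.0006,0.008,0,0,0],[0.09,0,0,0.008,0,0,0],[0.09,0,0,0,0,0,0],[0.045,0,0,0,0,0,0],[0.045,0,0,0,0,0,0],[0.045,0,0,0,0,0,0],[0.045,0,0,0,0,0,0],[0.045,0,0,0,0,0,0],[0.045,0,0,0,0,0,0]]' 30
python3 -c "
from h import *
go(619.5,99,38,90)"
```

```text
time_s: 6.58
ee_pos: [619.0, 99.4, 209.9]
ee_rot: [180.0, 0.0, 90.0]
force: [-0.6, -0.4, 1.2]
gripper_width: 51.0
t 6.58 grasp pt [619.   99.3  37.9] yaw 90.02 w 51.0 F [-0.6 -0.4  1.2] turn rad [0. 0. 0.] shift mm [-0.4  0.5 -0.1]
```

```bash
python3 -m jog '[[0.045,0,0,-0.02,0,0,0],[0.045,0,0,-0.025,0,0,0],[0.045,0.026,-0.0248,0,0,0,0],[0.045,0.026,-0.0248,0,0,0,0],[0.045,0.026,-0.0248,0,0,0,0],[0.045,0.026,-0.0248,0,0,0,0],[0.045,0.026,-0.0248,0,0,0,0],[0.045,0.026,-0.0248,0,0,0,0],[0.045,0.026,-0.0248,0,0,0,0],[0.045,0.026,-0.0248,0,0,0,0],[0.045,0,0,0,0,0,0],[0.045,0,0,0,0,0,0]]' 30
python3 -c "
from h import *
go(421,308.5,28.5,90)"
```

```text
time_s: 8.07
ee_pos: [420.7, 307.1, 254.6]
ee_rot: [180.0, 0.0, 90.0]
force: [-0.2, 0.6, -1.8]
gripper_width: 51.5
t 8.07 grasp pt [420.7 307.1  82.6] yaw 90.05 w 51.5 F [-0.2  0.6 -1.8] turn rad [0.    0.    0.001] shift mm [ 1.4  0.3 54.1]
```

```bash
python3 -m jog '[[0.045,0.0014,0,0.02,0,0,0],[0.045,0,0,0.018,0,0,0],[0.045,0,0,0.01,0,0,0],[0.045,0,0,0.006,0,0,0],[0.045,0,0,0,0,0,0],[0.045,0,0,0,0,0,0]]' 30
python3 -c "
from h import *
go(421,308.5,28.0,90)"
```

```text
time_s: 8.82
ee_pos: [420.7, 308.7, 201.1]
ee_rot: [180.0, -0.0, 90.0]
force: [1.0, -0.0, -1.0]
gripper_width: 51.6
t 8.82 grasp pt [420.9 308.8  29.1] yaw 90.01 w 51.6 F [ 1. -0. -1.] turn rad [ 0.001 -0.     0.   ] shift mm [-0.2  0.3  1.1]
```

```bash
python3 -m jog '[[0.045,0,0,0.001,0,0,0],[0.09,0,0,0,0,0,0],[0.09,0,0,0,0,0,0],[0.09,0,0,0,0,0,0],[0.09,0,0,0,0,0,0],[0.09,0,0,-0.02,0,0,0],[0.09,0,0,-0.03,0,0,0],[0.09,0,0,-0.03,0,0,0],[0.09,-0.035,0.025,0,0,0,0],[0.09,-0.035,0.025,0,0,0,0],[0.09,0,0,0,0,0,0]]' 30
python3 - <<'E'
from h import *
go(621,35.7,38,90)
F=vision.grab_frame("top"); W=cloud(F); cv2.imwrite("pics/t1.png",F["color"])
for o in jars(W,44,60,(560,680,-220,170)): print(o)
for o in jars(W,36,50,(330,530,80,350)): print(o)
E
```

```text
time_s: 10.2
ee_pos: [471.6, 237.1, 279.8]
ee_rot: [180.0, 0.0, 89.8]
force: [0.2, 0.7, 0.4]
gripper_width: 89.8
t 10.2 grasp pt [471.7 237.  107.8] yaw 89.82 w 89.8 F [0.2 0.7 0.4] turn rad [ 0.001  0.    -0.003] shift mm [-201.4  149.4   69.8]
(258, array([620.9,  36. ]), 25.0, array([620.7,  35.9,  53.6]))
(254, array([620. , -86.5]), 24.7, array([618.9, -86.9,  53.3]))
(260, array([ 620.8, -148.6]), 24.6, array([ 620.2, -148.1,   53. ]))
```

View pics/t1.png

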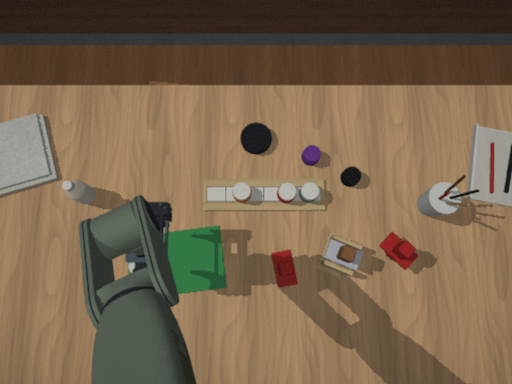

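The three remaining jars on the rail haven't moved: orange (242,191), red (287,192) and grey (310,192). The arm hides the yellow one. Next is the orange jar.

```bash
python3 -m jog '[[0.09,-0.0335,0.0249,0,0,0,0],[0.09,-0.0335,0.0249,0,0,0,0],[0.09,-0.0335,0.0249,0,0,0,0],[0.09,-0.0335,0.0249,0,0,0,0],[0.09,-0.0335,0.0249,0,0,0,0],[0.09,-0.0335,0.0249,0,0,0,0],[0.09,0,0,0.015,0,0,0],[0.09,0,0,0.02,0,0,0],[0.09,0,0,0,0,0,0],[0.09,0,0,0,0,0,0]]' 30
python3 -c "
from h import *
go(620.5,36,38,90)"
```

```text
time_s: 11.5
ee_pos: [619.7, 38.9, 245.0]
ee_rot: [-180.0, -0.0, 90.1]
force: [-0.3, 1.0, 1.0]
gripper_width: 89.5
t 11.5 grasp pt [619.7  38.9  73. ] yaw 90.1 w 89.5 F [-0.3  1.   1. ] turn rad [-0.    -0.     0.002] shift mm [-2.9  0.8 35. ]
```

```bash
python3 -m jog '[[0.09,-0.0029,0.0008,0.015,0,0,0],[0.09,0,0,0.012,0,0,0],[0.09,0,0,0.008,0,0,0],[0.09,0,0,0,0,0,0],[0.045,0,0,0,0,0,0],[0.045,0,0,0,0,0,0],[0.045,0,0,0,0,0,0],[0.045,0,0,0,0,0,0],[0.045,0,0,0,0,0,0],[0.045,0,0,0,0,0,0]]' 30
python3 -c "
from h import *
go(620.5,36,38,90)"
```

```text
time_s: 12.75
ee_pos: [620.7, 34.9, 209.9]
ee_rot: [180.0, 0.0, 90.0]
force: [-0.4, 0.7, 1.0]
gripper_width: 51.5
t 12.75 grasp pt [620.7  34.9  37.9] yaw 90.03 w 51.5 F [-0.4  0.7  1. ] turn rad [0. 0. 0.] shift mm [ 1.1 -0.2 -0.1]
```

```bash
python3 -m jog '[[0.045,0,0,-0.02,0,0,0],[0.045,0,0,-0.025,0,0,0],[0.045,0.0265,-0.024,0,0,0,0],[0.045,0.0265,-0.024,0,0,0,0],[0.045,0.0265,-0.024,0,0,0,0],[0.045,0.0265,-0.024,0,0,0,0],[0.045,0.0265,-0.024,0,0,0,0],[0.045,0.0265,-0.024,0,0,0,0],[0.045,0.0265,-0.024,0,0,0,0],[0.045,0.0265,-0.024,0,0,0,0],[0.045,0,0,0,0,0,0],[0.045,0,0,0,0,0,0]]' 30
python3 - <<'E'
from h import *
go(429,247,28,90)
F=vision.grab_frame("scene"); cv2.imwrite("pics/s2.png",cv2.resize(F["color"][100:250,180:400],None,fx=3,fy=3))
E
```

```text
time_s: 14.25
ee_pos: [429.0, 246.7, 254.7]
ee_rot: [180.0, 0.0, 90.0]
force: [-0.3, -0.2, -1.0]
gripper_width: 51.4
t 14.25 grasp pt [429.  246.6  82.7] yaw 90.05 w 51.4 F [-0.3 -0.2 -1. ] turn rad [0.001 0.    0.001] shift mm [ 0.3  0.  54.7]
```

View pics/s2.png

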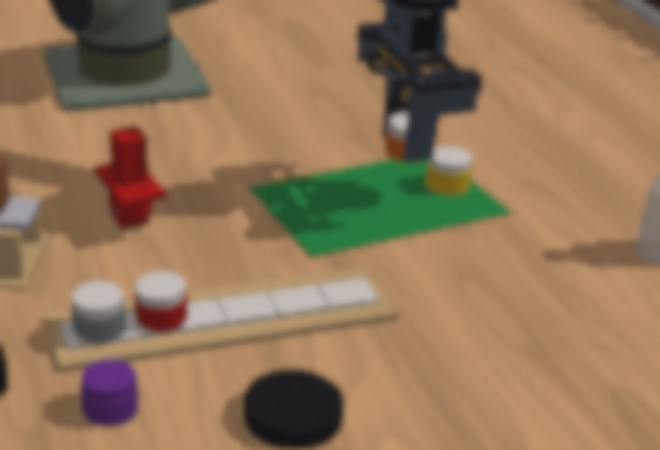

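Yellow stands upright on the mat (crop (450,172)), and the orange jar is held above the mat. I'll lower and release it.

```bash
python3 -m jog '[[0.045,0,0,0.02,0,0,0],[0.045,0,0,0.018,0,0,0],[0.045,0,0,0.01,0,0,0],[0.045,0,0,0.006,0,0,0],[0.045,0,0,0.001,0,0,0],[0.045,0,0,0,0,0,0],[0.09,0,0,0,0,0,0],[0.09,0,0,0,0,0,0],[0.09,0,0,0,0,0,0],[0.09,0,0,0,0,0,0],[0.09,0,0,-0.025,0,0,0],[0.09,0,0,-0.04,0,0,0]]' 30
python3 -m jog '[[0.09,-0.03,0.017,0,0,0,0],[0.09,-0.043,0.025,0,0,0,0],[0.09,-0.043,0.025,0,0,0,0],[0.09,-0.043,0.025,0,0,0,0],[0.09,-0.043,0.025,0,0,0,0],[0.09,-0.043,0.025,0,0,0,0],[0.09,-0.043,0.025,0,0,0,0],[0.09,-0.043,0.025,0,0,0,0],[0.09,0,0,0,0,0,0],[0.09,0,0,0,0,0,0]]' 30
python3 - <<'E'
from h import *
go(620.5,-86.7,38,90)
F=vision.grab_frame("top"); W=cloud(F)
for o in jars(W,36,60,(330,680,-220,350)): print(o)
E
```

```text
time_s: 15.8
ee_pos: [428.3, 246.6, 264.4]
ee_rot: [-179.8, 0.1, 90.0]
force: [0.9, 0.1, 0.4]
gripper_width: 90.2
time_s: 17.05
ee_pos: [620.3, -83.8, 264.3]
ee_rot: [-179.9, -0.0, 90.0]
force: [-0.2, 1.0, -0.1]
gripper_width: 89.8
t 17.05 grasp pt [620.1 -83.7  92.3] yaw 90.0 w 89.8 F [-0.2  1.  -0.1] turn rad [-0.002 -0.001 -0.   ] shift mm [-2.9  0.2 54.3]
(276, array([431.2, 246.7]), 24.9, array([430.2, 246.5,  43.6]))
(281, array([422.4, 307.8]), 24.7, array([422.4, 308.1,  44. ]))
```

```bash
python3 -m jog '[[0.09,-0.0029,0.0002,0.02,0,0,0],[0.09,0,0,0.016,0,0,0],[0.09,0,0,0.012,0,0,0],[0.09,0,0,0.006,0,0,0],[0.09,0,0,0,0,0,0],[0.045,0,0,0,0,0,0],[0.045,0,0,0,0,0,0],[0.045,0,0,0,0,0,0],[0.045,0,0,0,0,0,0],[0.045,0,0,0,0,0,0],[0.045,0,0,0,0,0,0]]' 30
python3 -c "
from h import *
go(437,185.6,28,90)"
```

```text
time_s: 18.48
ee_pos: [620.8, -87.0, 210.9]
ee_rot: [-180.0, 0.0, 90.0]
force: [-2.7, -0.4, 2.2]
gripper_width: 51.4
t 18.48 grasp pt [620.8 -87.1  38.9] yaw 90.03 w 51.4 F [-2.7 -0.4  2.2] turn rad [-0.001  0.     0.   ] shift mm [ 272.6 -183.8   10.9]
```

```bash
python3 -m jog '[[0.045,0,0,-0.02,0,0,0],[0.045,0,0,-0.025,0,0,0],[0.045,0.0303,-0.0204,0,0,0,0],[0.045,0.0303,-0.0204,0,0,0,0],[0.045,0.0303,-0.0204,0,0,0,0],[0.045,0.0303,-0.0204,0,0,0,0],[0.045,0.0303,-0.0204,0,0,0,0],[0.045,0.0303,-0.0204,0,0,0,0],[0.045,0.0303,-0.0204,0,0,0,0],[0.045,0.0303,-0.0204,0,0,0,0],[0.045,0.0303,-0.0204,0,0,0,0],[0.045,0,0,0,0,0,0]]' 30
python3 -m jog '[[0.045,0,0,0,0,0,0],[0.045,0,0,0.015,0,0,0]]' 30
python3 -c "
from h import *
go(437,185.6,29,90)"
```

```text
time_s: 19.98
ee_pos: [436.1, 187.0, 255.5]
ee_rot: [-180.0, -0.0, 90.2]
force: [-0.1, -1.1, -1.8]
gripper_width: 51.4
time_s: 20.23
ee_pos: [438.5, 185.2, 241.4]
ee_rot: [179.8, -0.1, 90.0]
force: [-0.0, 0.2, -1.6]
gripper_width: 51.2
t 20.23 grasp pt [439.1 185.3  69.4] yaw 89.96 w 51.2 F [-0.   0.2 -1.6] turn rad [ 0.003 -0.001 -0.001] shift mm [ 0.4 -1.5 40.4]
```

```bash
python3 -m jog '[[0.045,0,0,0.018,0,0,0],[0.045,0,0,0.012,0,0,0],[0.045,0,0,0.007,0,0,0],[0.045,0,0,0.0025,0,0,0],[0.045,0,0,0,0,0,0],[0.09,0,0,0,0,0,0],[0.09,0,0,0,0,0,0],[0.09,0,0,0,0,0,0],[0.09,0,0,0,0,0,0],[0.09,0,0,-0.025,0,0,0],[0.09,0,0,-0.04,0,0,0]]' 30
python3 -m jog '[[0.09,-0.02,0.011,0,0,0,0],[0.09,-0.045,0.0246,0,0,0,0],[0.09,-0.045,0.0246,0,0,0,0],[0.09,-0.045,0.0246,0,0,0,0],[0.09,-0.045,0.0246,0,0,0,0],[0.09,-0.045,0.0246,0,0,0,0],[0.09,-0.045,0.0246,0,0,0,0],[0.09,-0.044,0.0246,0,0,0,0],[0.09,0,0,0,0,0,0],[0.09,0,0,0,0,0,0]]' 30
python3 - <<'E'
from h import *
go(620.8,-148.6,38,90)
F=vision.grab_frame("top"); W=cloud(F);cv2.imwrite("pics/t3.png",F["color"])
for o in jars(W,36,60,(330,680,-220,350)): print(o)
E
```

```text
time_s: 21.6
ee_pos: [436.9, 185.4, 265.9]
ee_rot: [-179.8, 0.1, 90.0]
force: [1.2, 1.4, -0.5]
gripper_width: 90.2
time_s: 22.85
ee_pos: [620.2, -148.1, 265.7]
ee_rot: [-179.9, -0.0, 90.0]
force: [0.9, 0.6, -1.0]
gripper_width: 90.0
t 22.85 grasp pt [ 620.  -148.    93.7] yaw 90.0 w 90.0 F [ 0.9  0.6 -1. ] turn rad [-0.001 -0.001 -0.   ] shift mm [-0.5  0.6 55.7]
(272, array([439.1, 185.6]), 24.7, array([440.4, 185.2,  43.8]))
(276, array([431.1, 246.6]), 24.6, array([430.2, 246.6,  43.8]))
(279, array([422.2, 308.6]), 24.6, array([422.4, 308. ,  43.8]))
```

View pics/t3.png

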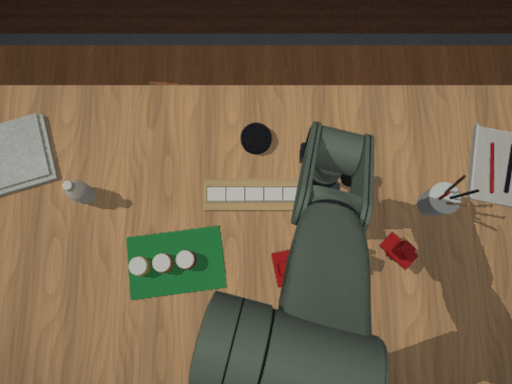

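Three jars stand on the mat ((138,266), (161,263), (185,260)). The purple look-alike sits close to where the far finger will go for the grey jar, so I'll measure it first.

```bash
python3 - <<'E'
from h import *
F=vision.grab_frame("scene"); W=cloud(F);cv2.imwrite("pics/s3.png",cv2.resize(F["color"][170:260,140:320],None,fx=4,fy=4))
for o in jars(W,15,48,(640,800,-320,-80)): print(o)
for o in jars(W,45,58,(560,650,-220,170)): print(o)
for r in vision.find_in("scene","jar4"): print(np.round(r["location"]),r["p"])
E
```

```text
(292, array([ 669. , -268.1]), 26.3, array([ 681. , -269. ,   37.7]))
(301, array([ 730.4, -159.8]), 26.8, array([ 741.8, -161.1,   37.7]))
(86, array([ 592.7, -200. ]), 23.6, array([ 597.3, -197.2,   49.5]))
[444. 241.  36.] 0.69
[ 682. -268.   30.] 0.66
[439. 298.  32.] 0.64
[ 609. -202.   37.] 0.61
[455. 181.  36.] 0.6
[ 745. -161.   32.] 0.54
[624.  50.  12.] 0.34
```

View pics/s3.png

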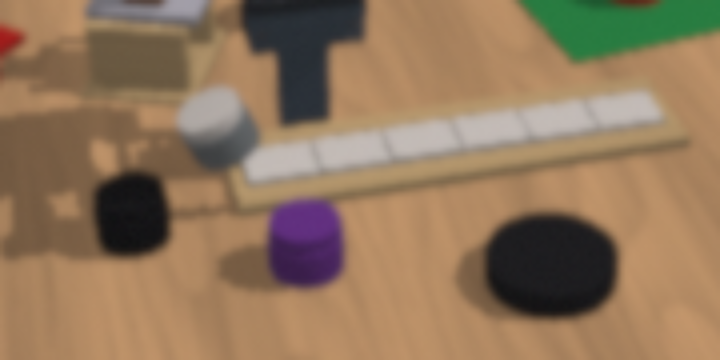

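Grey has been knocked off the strip's end and looks tilted at crop (220,125). I'll back the arm up and look again.

```bash
python3 -m jog '[[0.09,0,0,-0.04,0,0,0],[0.09,0.03,0,-0.04,0,0,0],[0.09,0.05,-0.02,0,0,0,0],[0.09,0.05,-0.02,0,0,0,0],[0.09,0.05,-0.02,0,0,0,0],[0.09,0.05,-0.02,0,0,0,0],[0.09,0,0,0,0,0,0]]' 30
python3 - <<'E'
from h import *
F=vision.grab_frame("scene"); W=cloud(F)
a=cv2.resize(F["color"][170:240,140:260],None,fx=5,fy=5)
G=vision.grab_frame("top"); V=cloud(G)
b=cv2.resize(G["color"][150:220,270:390],None,fx=5,fy=5); cv2.imwrite("pics/x4.png",np.vstack([a,b])[:,:]); 
cv2.imwrite("pics/x4.png",cv2.resize(np.vstack([a,b]),(510,595)))
for o in jars(V,24,60,(540,650,-260,-60)): print(o)
for o in jars(V,16,35,(540,650,-260,-60)): print(o)
E
```

```text
time_s: 23.88
ee_pos: [538.5, 85.1, 346.6]
ee_rot: [-180.0, -0.0, 90.4]
force: [-0.4, 0.2, 0.2]
gripper_width: 90.0
(341, array([ 594.5, -197. ]), 29.6, array([ 591. , -195.4,   45.4]))
```

View pics/x4.png

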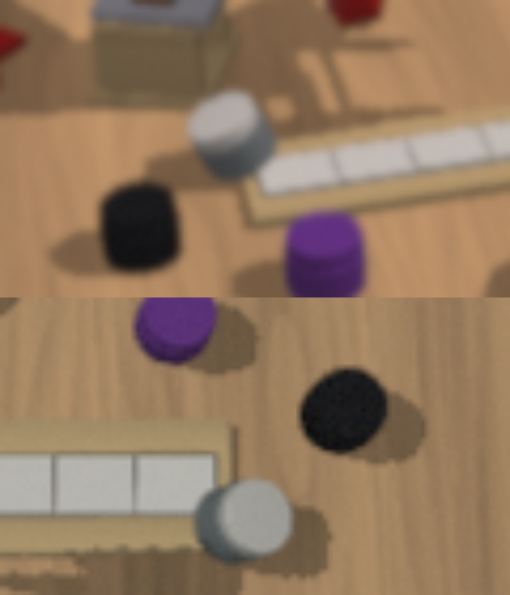

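```bash
python3 - <<'E'
from h import *
G=vision.grab_frame("top"); V=cloud(G)
b=G["color"].astype(int)
m=(V[...,2]>24)&(V[...,0]>540)&(V[...,0]<650)&(V[...,1]>-260)&(V[...,1]<-150)
q=V[m]; bb=b[m]
print(len(q), np.percentile(q,[0,5,50,95,100],axis=0).round(1).tolist())
# cap-top plane by RANSAC
rng=np.random.default_rng(0); best=0
for _ in range(2000):
    p=q[rng.choice(len(q),3,False)]; n=np.cross(p[1]-p[0],p[2]-p[0]); 
    if np.linalg.norm(n)<200: continue
    n/=np.linalg.norm(n); n*=np.sign(n[2])
    if n[2]<.8: continue
    i=np.abs((q-p[0])@n)<2.2
    if i.sum()>best: best=i.sum(); I=i
p=q[I]; c=p.mean(0); n=np.linalg.svd(p-c)[2][2]; n*=np.sign(n[2])
print(best,"n",n.round(3),"tilt",np.degrees(np.arccos(n[2])).round(1),"c",c.round(1), "enc",cv2.minEnclosingCircle((p-c)[:,:2].astype(np.float32)), "underside", (c-40*n).round(1))
E
```

```text
348 [[567.7, -259.5, 24.1], [570.9, -222.7, 27.2], [591.6, -195.6, 45.2], [613.9, -173.9, 54.3], [649.7, -167.6, 58.3]]
174 n [ 0.033 -0.374  0.927] tilt 22.0 c [ 594.9 -205.6   47.5] enc ((14.532817840576172, -20.351112365722656), 48.920352935791016) underside [ 593.6 -190.7   10.4]
```

The jar leans 22° toward −y against the rail's end. I'll grip it with the jaws along x, lift it, then turn it upright about the jaw axis before placing.

```bash
python3 -m jog '[[0.09,-0.036,0.007,0,0,0,0],[0.09,-0.036,0.007,0,0,0,0],[0.09,-0.036,0.007,0,0,0,0],[0.09,-0.036,0.007,0,0,0,0],[0.09,-0.036,0.007,0,0,0,0],[0.09,-0.036,0.007,0,0,0,0],[0.09,-0.036,0.007,0,0,0,0],[0.09,-0.035,0.007,0.03,0,0,0],[0.09,0,0,0.03,0,0,0],[0.09,0,0,0,0,0,0],[0.09,0,0,0,0,0,0]]' 30
python3 -c "
from h import *
go(594.5,-202,37,90)"
```

```text
time_s: 25.4
ee_pos: [596.9, -206.0, 287.2]
ee_rot: [179.9, 0.0, 90.0]
force: [0.2, 0.7, -0.0]
gripper_width: 90.0
t 25.4 grasp pt [ 597.2 -206.1  115.2] yaw 89.98 w 90.0 F [ 0.2  0.7 -0. ] turn rad [ 0.001  0.001 -0.   ] shift mm [ 4.  -2.4 78.2]
```

```bash
python3 -m jog '[[0.09,0.004,-0.0024,0.02,0,0,0],[0.09,0,0,0.02,0,0,0],[0.09,0,0,0.018,0,0,0],[0.09,0,0,0.01,0,0,0],[0.09,0,0,0.008,0,0,0],[0.09,0,0,0,0,0,0],[0.09,0,0,0,0,0,0]]' 30
python3 - <<'E'
from h import *
go(594.5,-202,37,90)
F=vision.grab_frame("scene")
cv2.imwrite("pics/x5.png",cv2.resize(F["color"][150:240,130:260],None,fx=5,fy=5))
E
```

```text
time_s: 26.28
ee_pos: [594.5, -201.5, 210.8]
ee_rot: [179.9, 0.0, 90.0]
force: [0.3, -0.4, 1.0]
gripper_width: 90.2
t 26.27 grasp pt [ 594.7 -201.5   38.8] yaw 90.02 w 90.2 F [ 0.3 -0.4  1. ] turn rad [0.001 0.    0.   ] shift mm [-0.5 -0.   1.8]
```

View pics/x5.png

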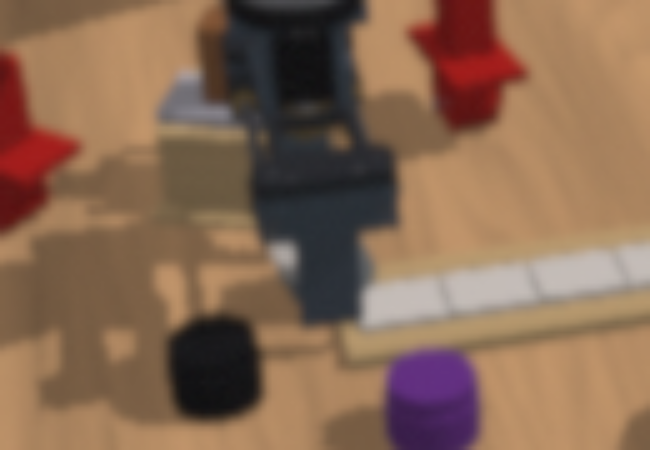

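The finger is beside the tilted jar and clear of the rail, so I'll close.

```bash
python3 -m jog '[[0.045,0,0,0,0,0,0],[0.045,0,0,0,0,0,0],[0.045,0,0,0,0,0,0],[0.045,0,0,0,0,0,0],[0.045,0,0,0,0,0,0],[0.045,0,0,0,0,0,0],[0.045,0,0,-0.01,0,0,0],[0.045,0,0,-0.02,0,0,0],[0.045,0,0,-0.03,0,0,0],[0.045,0,0,0,0,0,0],[0.045,0,0,0,0,0,0]]' 35
python3 - <<'E'
from h import *
go(445,124,28,90)
F=vision.grab_frame("scene")
cv2.imwrite("pics/x6.png",cv2.resize(F["color"][110:240,130:260],None,fx=4.5,fy=4.5))
E
```

```text
time_s: 27.7
ee_pos: [593.9, -201.2, 269.7]
ee_rot: [-179.9, -0.0, 90.0]
force: [-0.8, 0.1, -1.2]
gripper_width: 51.2
t 27.7 grasp pt [ 593.8 -201.1   97.7] yaw 90.02 w 51.2 F [-0.8  0.1 -1.2] turn rad [-0.001 -0.     0.   ] shift mm [ 325.2 -148.9   69.7]
```

View pics/x6.png

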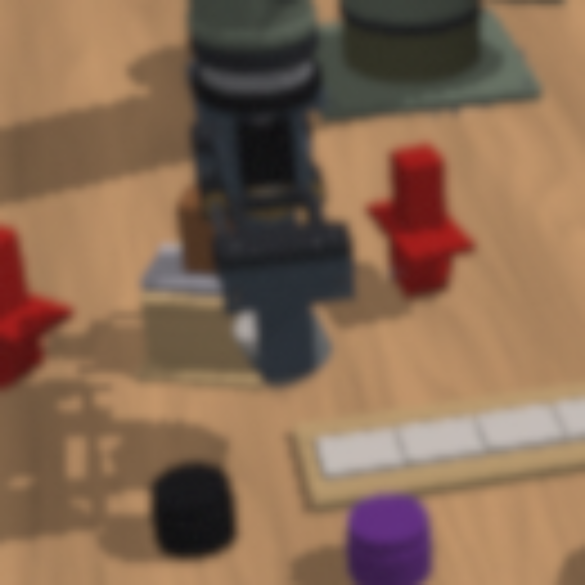

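```bash
python3 -m jog '[[0.045,0.02,-0.007,0,0,0,0],[0.045,0.037,-0.0142,0,0,0,0],[0.045,0.037,-0.0142,0,0,0,0],[0.045,0.037,-0.0142,0,0,0,0],[0.045,0.037,-0.0142,0,0,0,0],[0.045,0.037,-0.0142,0,0,0,0],[0.045,0.037,-0.0142,0,0,0,0],[0.045,0.037,-0.0142,0,0,0,0],[0.045,0.037,-0.0142,0,0,0,0],[0.045,0.037,-0.0142,0,0,0,0],[0.045,0.036,-0.0142,0,0,0,0],[0.045,0,0,0,0,0,0]]' 35
python3 -m jog '[[0.045,0,0,0,0,-0.096,0],[0.045,0,0,0,0,-0.096,0],[0.045,0,0,0,0,-0.096,0],[0.045,0,0,0,0,-0.096,0],[0.045,0,0,0,0,0,0],[0.045,0,0,0,0,0,0]]' 35
python3 - <<'E'
from h import *
go(445,124,28,90)
F=vision.grab_frame("scene")
G=vision.grab_frame("top"); 
cv2.imwrite("pics/x7.png",cv2.resize(np.hstack([F["color"][110:230,230:360],G["color"][200:320,100:230]]),None,fx=3,fy=3))
for o in jars(cloud(G),36,60,(330,680,-220,350)): print(o)
E
```

```text
time_s: 29.25
ee_pos: [443.0, 189.7, 269.6]
ee_rot: [-179.9, 0.0, 90.3]
force: [-0.4, -0.7, -1.8]
gripper_width: 51.3
time_s: 30.0
ee_pos: [444.9, 187.3, 270.0]
ee_rot: [-180.0, 21.9, 90.0]
force: [0.2, 0.4, -0.6]
gripper_width: 50.9
t 30.0 grasp pt [444.8 123.1 110.5] yaw 90.01 w 50.9 F [ 0.2  0.4 -0.6] turn rad [-0.     0.383  0.   ] shift mm [-63.3   0.1  70. ]
(80, array([ 421.9, -200. ]), 23.8, array([ 421.8, -199.8,   57.2]))
```

View pics/x7.png

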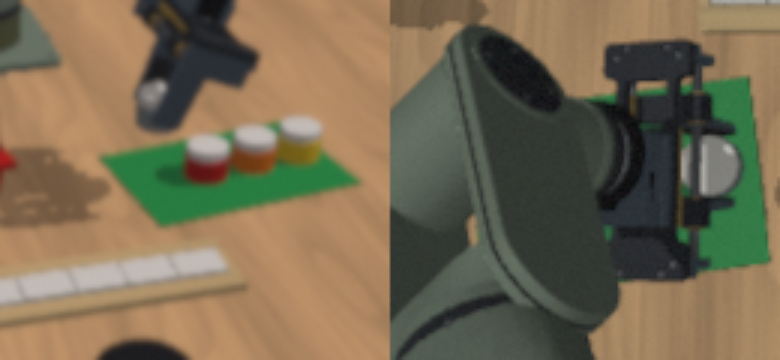

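```bash
python3 - <<'E'
from h import *
G=vision.grab_frame("top"); V=cloud(G); b=G["color"].astype(int)
m=(V[...,2]>112)&(V[...,2]<130)&(np.hypot(V[...,0]-445,V[...,1]-115)<30)&(b.min(-1)>110)
q=V[m]; rng=np.random.default_rng(0); best=0
for _ in range(1000):
    p=q[rng.choice(len(q),3,False)]; n=np.cross(p[1]-p[0],p[2]-p[0])
    if np.linalg.norm(n)<100: continue
    n/=np.linalg.norm(n); n*=np.sign(n[2]); i=np.abs((q-p[0])@n)<2
    if i.sum()>best: best=i.sum(); I=i
p=q[I]; c=p.mean(0); n=np.linalg.svd(p-c)[2][2]; print(len(q),best,n.round(3),c.round(1),p[:,1].min(),p[:,1].max())
E
```

```text
219 161 [-0.033 -0.025 -0.999] [445.  116.9 121.5] 97.6247353761916 142.28344876837144
```

```bash
python3 -m jog '[[0.045,0.0075,0,0.0185,0,0,0],[0.045,0.0075,0,0.0185,0,0,0],[0.045,0.0067,0,0.0167,0,0,0],[0.045,0.0045,0,0.0111,0,0,0],[0.045,0.0026,0,0.0065,0,0,0],[0.045,0,0,0,0,0,0],[0.045,0,0,0,0,0,0]]' 35
python3 - <<'E'
from h import *
go(445,124,28,90)
F=vision.grab_frame("scene")
cv2.imwrite("pics/x8.png",cv2.resize(F["color"][120:200,240:350],None,fx=6,fy=6))
E
```

```text
time_s: 31.02
ee_pos: [445.3, 187.7, 193.7]
ee_rot: [180.0, 22.0, 90.0]
force: [0.7, 0.9, -1.0]
gripper_width: 51.3
t 31.02 grasp pt [445.4 123.3  34.2] yaw 90.0 w 51.3 F [ 0.7  0.9 -1. ] turn rad [0.001 0.384 0.   ] shift mm [-63.7  -0.3  -6.3]
```

View pics/x8.png

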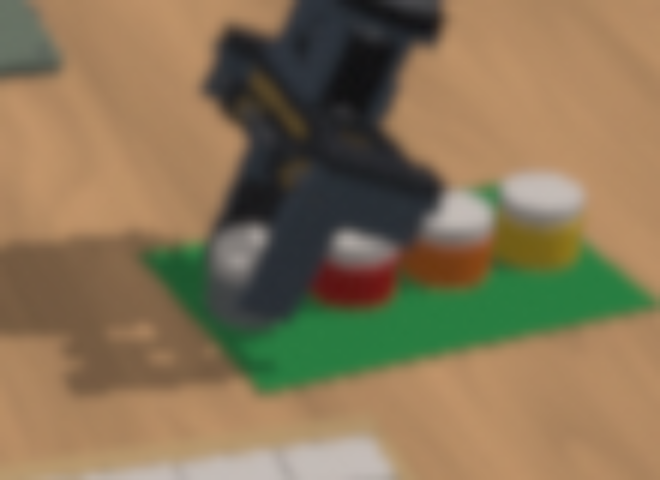

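```bash
python3 -m jog '[[0.045,0.0005,0,0.0012,0,0,0],[0.045,0,0,0,0,0,0],[0.09,0,0,0,0,0,0],[0.09,0,0,0,0,0,0],[0.09,0,0,0,0,0,0],[0.09,0,0,0,0,0,0],[0.09,-0.0075,0,-0.0185,0,0,0],[0.09,-0.011,0,-0.028,0,0,0],[0.09,-0.011,0,-0.028,0,0,0],[0.09,-0.011,0,-0.028,0,0,0],[0.09,0,0,0,0,0,0]]' 35
python3 -m jog '[[0.09,0,0,0,0,0.096,0],[0.09,0,0,0,0,0.096,0],[0.09,0,0,0,0,0.096,0],[0.09,0,0,0,0,0.096,0],[0.09,-0.04,0,-0.03,0,0,0],[0.09,-0.05,0,0,0,0,0],[0.09,-0.05,0,0,0,0,0],[0.09,-0.05,0,0,0,0,0],[0.09,-0.05,0,0,0,0,0],[0.09,0,0,0,0,0,0]]' 35
python3 - <<'E'
from h import *
go(450,-229.5,200,-23)
G=vision.grab_frame("top"); W=cloud(G); cv2.imwrite("pics/t9.png",G["color"])
for o in jars(W,30,60,(330,530,60,350)): print(o)
E
```

```text
time_s: 32.45
ee_pos: [445.6, 188.7, 304.1]
ee_rot: [179.7, 21.9, 89.9]
force: [-0.6, 0.5, -1.1]
gripper_width: 90.5
time_s: 33.7
ee_pos: [444.8, -54.0, 331.1]
ee_rot: [-179.9, 0.0, 89.7]
force: [-0.3, -0.2, -0.6]
gripper_width: 90.3
t 33.7 grasp pt [444.4 -54.1 159.1] yaw 89.72 w 90.3 F [-0.3 -0.2 -0.6] turn rad [-1.000e-03  2.000e-03  1.967e+00] shift mm [ 73.3 159.5 -40.9]
(285, array([446.2, 119.7]), 25.3, array([445.7, 120.1,  43.8]))
(294, array([439.1, 184.9]), 25.3, array([438. , 184. ,  43.5]))
(294, array([430.8, 246.6]), 25.2, array([430.2, 245.5,  43.4]))
(302, array([421.9, 307.8]), 25.2, array([422.4, 306.9,  43.7]))
```

View pics/t9.png

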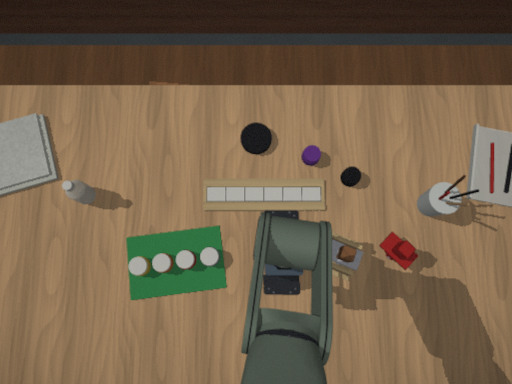

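All four jars stand on the mat at (138,266), (161,263), (185,260) and (209,257). Now the roller.

```bash
python3 -m jog '[[0.09,0,0,-0.04,0,0,0.164],[0.09,0,0,0,0,0,0.164],[0.09,0,0,0,0,0,0.164],[0.09,0,0,0,0,0,0.164],[0.09,0,0,0,0,0,0.164],[0.09,0,0,0,0,0,0.164],[0.09,0,0,0,0,0,0.164],[0.09,0,0,0,0,0,0.164],[0.09,0,0,0,0,0,0.164],[0.09,0,0,0,0,0,0.164],[0.09,0,0,0,0,0,0.164],[0.09,0,0,0,0,0,0.164]]' 60
python3 -m jog '[[0.09,0.018,0.04,0,0,0,0],[0.09,0.018,0.04,0,0,0,0],[0.09,0.018,0.04,0,0,0,0],[0.09,0.018,0.039,0,0,0,0],[0.09,0,0,0,0,0,0],[0.09,0,0,0,0,0,0]]' 60
python3 - <<'E'
from h import *
go(450,-229.5,90,-23)
E
```

```text
time_s: 35.25
ee_pos: [445.1, -50.1, 371.4]
ee_rot: [180.0, 0.1, -22.9]
force: [0.6, -0.2, -0.0]
gripper_width: 90.1
time_s: 36.0
ee_pos: [450.3, -224.8, 371.5]
ee_rot: [-180.0, 0.1, -22.7]
force: [0.2, 0.8, 0.8]
gripper_width: 90.1
t 36.0 grasp pt [ 450.1 -224.5  199.5] yaw -22.68 w 90.1 F [0.2 0.8 0.8] turn rad [-0.001  0.002  0.006] shift mm [  1.5   4.5 109.5]
```

```bash
python3 -m jog '[[0.09,0.0013,0.0045,0.02,0,0,0.004],[0.09,0,0,0.03,0,0,0],[0.09,0,0,0.03,0,0,0],[0.09,0,0,0.018,0,0,0],[0.09,0,0,0.01,0,0,0],[0.09,0,0,0,0,0,0],[0.09,0,0,0,0,0,0]]' 60
python3 - <<'E'
from h import *
go(450,-229.5,86,-23)
F=vision.grab_frame("scene")
cv2.imwrite("pics/x10.png",cv2.resize(F["color"][110:220,120:250],None,fx=5,fy=5))
E
```

```text
time_s: 36.88
ee_pos: [450.0, -230.4, 265.0]
ee_rot: [180.0, -0.1, -22.9]
force: [0.3, 0.3, 0.6]
gripper_width: 90.0
t 36.88 grasp pt [ 450.3 -230.6   93. ] yaw -22.93 w 90.0 F [0.3 0.3 0.6] turn rad [ 0.    -0.002  0.001] shift mm [-0.4 -0.8  7. ]
```

View pics/x10.png

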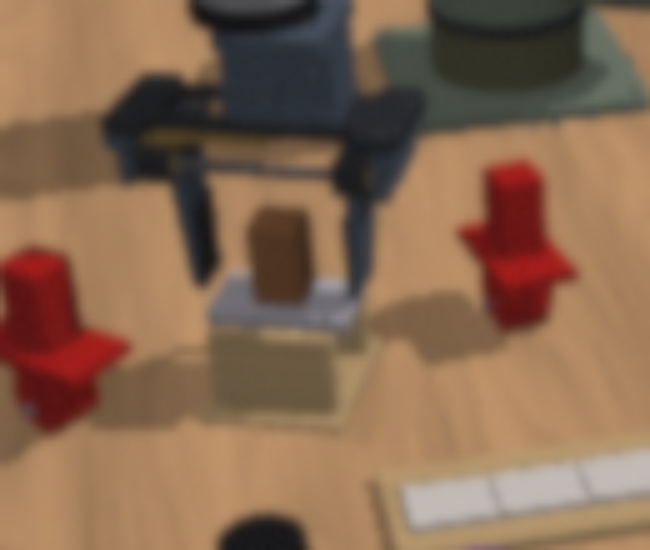

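The fingers straddle the brown grip along the plate's long axis. I'll lower a little more and close.

```bash
python3 -m jog '[[0.09,0,0,0.006,0,0,0],[0.09,0,0,0,0,0,0],[0.025,0,0,0,0,0,0],[0.025,0,0,0,0,0,0],[0.025,0,0,0,0,0,0],[0.025,0,0,0,0,0,0],[0.025,0,0,0,0,0,0],[0.025,0,0,0,0,0,0],[0.025,0,0,0,0,0,0],[0.025,0,0,0,0,0,0]]' 60
python3 -c "
from h import *
go(450,-229.5,86,-23)"
```

```text
time_s: 38.17
ee_pos: [449.6, -230.7, 258.3]
ee_rot: [180.0, -0.0, -23.0]
force: [0.5, -0.7, 0.3]
gripper_width: 33.8
t 38.17 grasp pt [ 449.6 -230.7   86.3] yaw -22.96 w 33.8 F [ 0.5 -0.7  0.3] turn rad [ 0.    -0.     0.001] shift mm [-0.1 -1.2  0.3]
```

```bash
python3 -m jog '[[0.025,0,0,-0.01,0,0,0],[0.025,0,0,-0.02,0,0,0],[0.025,0,0,-0.03,0,0,0],[0.025,0,0,-0.03,0,0,0],[0.025,0,0,0,0,0,-0.1],[0.025,0,0,0,0,0,-0.1],[0.025,0,0,0,0,0,-0.1],[0.025,0,0,0,0,0,-0.1],[0.025,0,0,0,0,0,0],[0.025,0,0,0,0,0,0]]' 60
python3 - <<'E'
from h import *
go(620.5,-172,112,0)
F=vision.grab_frame("scene")
cv2.imwrite("pics/x11.png",cv2.resize(F["color"][90:220,120:270],None,fx=4.5,fy=4.5))
E
```

```text
time_s: 39.42
ee_pos: [449.5, -230.6, 348.3]
ee_rot: [-180.0, 0.0, -0.1]
force: [0.3, -0.2, -4.2]
gripper_width: 33.8
t 39.42 grasp pt [ 449.5 -230.6  176.3] yaw -0.13 w 33.8 F [ 0.3 -0.2 -4.2] turn rad [-0.     0.    -0.002] shift mm [171.  -58.6  64.3]
```

View pics/x11.png

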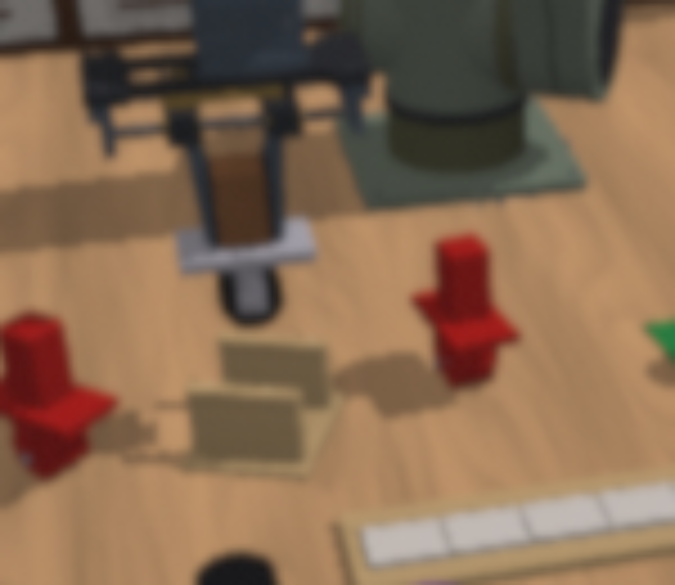

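The roller hangs upright in the gripper and the stand is empty, so I'll move over the rail.

```bash
python3 -m jog '[[0.025,0.02,-0.007,0,0,0,0],[0.025,0.03,-0.01,0,0,0,0],[0.025,0.03,-0.01,0,0,0,0],[0.025,0.03,-0.01,0,0,0,0],[0.025,0.03,-0.01,0,0,0,0],[0.025,0.031,-0.0116,0,0,0,0],[0.025,0,0,0.02,0,0,0],[0.025,0,0,0.02,0,0,0],[0.025,0,0,0.015,0,0,0],[0.025,0,0,0,0,0,0],[0.025,0,0,0,0,0,0]]' 60
python3 - <<'E'
from h import *
go(620.5,-172,95.3,0)
G=vision.grab_frame("top"); W=cloud(G); V=W
m=np.zeros(W.shape[:2],bool); m[225:285,310:375]=True
mm=m&(W[...,2]>52)&(W[...,2]<62)
q=W[mm]; print(len(q),cv2.minAreaRect(q[:,:2].astype(np.float32)))
for o in jars(W,30,60,(330,530,60,350)): print(o)
F=vision.grab_frame("scene")
cv2.imwrite("pics/x12.png",cv2.resize(F["color"][120:230,150:300],None,fx=4.5,fy=4.5))
cv2.imwrite("pics/t12.png",cv2.resize(G["color"][150:290,250:430],None,fx=4,fy=4))
E
```

```text
time_s: 40.85
ee_pos: [621.2, -172.2, 294.0]
ee_rot: [180.0, -0.1, -0.1]
force: [0.0, 0.3, -3.6]
gripper_width: 34.1
t 40.85 grasp pt [ 621.5 -172.3  122. ] yaw -0.06 w 34.1 F [ 0.   0.3 -3.6] turn rad [ 0.    -0.002 -0.001] shift mm [-0.7 -0.2 26.7]
0 ((0.0, 0.0), (0.0, 0.0), 0.0)
(288, array([446.4, 119.7]), 25.4, array([445.7, 119.9,  43.6]))
(295, array([439. , 184.7]), 25.3, array([438. , 183.7,  43.2]))
(299, array([430.5, 246.3]), 25.2, array([430.2, 245.3,  43.4]))
(307, array([422.2, 307.3]), 25.5, array([422.5, 305.8,  43.5]))
```

View pics/x12.png

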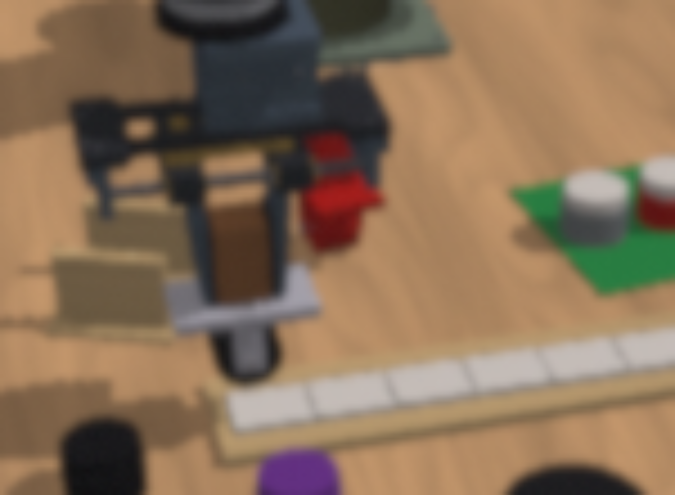

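View pics/t12.png

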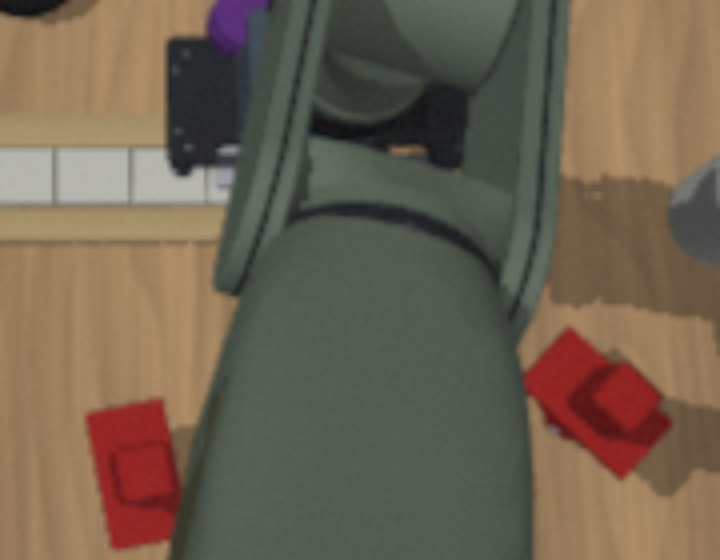

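The wheel hangs over trim 0 and is aligned with the strip. I'll go down to contact.

```bash
python3 -m jog '[[0.025,-0.0007,0,0.01,0,0,0],[0.025,0,0,0.01,0,0,0],[0.025,0,0,0.005,0,0,0],[0.025,0,0,0,0,0,0]]' 60
python3 -m jog '[[0.025,0,0,0.002,0,0,0],[0.025,0,0,0,0,0,0],[0.025,0,0,0,0,0,0]]' 60
python3 -m jog '[[0.025,0,0,0.002,0,0,0],[0.025,0,0,0,0,0,0],[0.025,0,0,0,0,0,0]]' 60
```

```text
time_s: 41.45
ee_pos: [619.8, -172.2, 267.5]
ee_rot: [-180.0, 0.1, -0.1]
force: [0.8, 0.1, -3.5]
gripper_width: 33.8
time_s: 41.82
ee_pos: [620.0, -172.2, 266.4]
ee_rot: [180.0, -0.0, -0.0]
force: [-0.2, -0.0, -4.4]
gripper_width: 33.7
time_s: 42.2
ee_pos: [620.0, -172.3, 265.3]
ee_rot: [180.0, -0.0, -0.0]
force: [-2.0, 0.6, 5.7]
gripper_width: 34.0
```

```bash
python3 -m jog '[[0.025,0,0,0.002,0,0,0],[0.025,0,0,0,0,0,0],[0.025,0,0,0,0,0,0]]' 60
python3 -m jog '[[0.025,0,0,0.002,0,0,0],[0.025,0,0,0,0,0,0],[0.025,0,0,0,0,0,0]]' 60
```

```text
time_s: 42.58
ee_pos: [620.0, -172.3, 263.0]
ee_rot: [180.0, -0.0, -0.0]
force: [-2.8, -0.0, 5.2]
gripper_width: 34.0
time_s: 42.95
ee_pos: [619.9, -172.4, 262.1]
ee_rot: [179.9, -0.1, -0.0]
force: [-2.4, 0.4, 10.4]
gripper_width: 34.2
```

```bash
python3 -m jog '[[0.025,0,0,0.002,0,0,0],[0.025,0,0,0,0,0,0],[0.025,0,0,0,0,0,0]]' 60
python3 -m jog '[[0.025,0,0,0.001,0,0,0],[0.025,0,0,0,0,0,0],[0.025,0,0,0,0,0,0]]' 60
```

```text
time_s: 43.32
ee_pos: [619.9, -172.5, 261.9]
ee_rot: [179.9, -0.1, -0.0]
force: [-6.3, 0.9, 19.5]
gripper_width: 33.6
time_s: 43.7
ee_pos: [619.8, -172.6, 261.8]
ee_rot: [179.9, -0.1, -0.0]
force: [-7.4, -0.1, 22.9]
gripper_width: 33.8
```

Trim 0 is seated (z stopped while the force rose to ~27 N). I'll roll toward +y.

```bash
python3 -m jog '[[0.025,0,-0.005,0,0,0,0],[0.025,0,-0.006,0,0,0,0],[0.025,0,-0.006,0,0,0,0],[0.025,0,-0.006,0,0,0,0],[0.025,0,0,0,0,0,0]]' 60
python3 -m jog '[[0.025,0,-0.006,0,0,0,0],[0.025,0,-0.006,0,0,0,0],[0.025,0,-0.006,0,0,0,0],[0.025,0,0,0,0,0,0]]' 60
```

```text
time_s: 44.32
ee_pos: [619.8, -149.1, 261.9]
ee_rot: [179.9, -0.1, -0.0]
force: [-7.7, 0.5, 23.3]
gripper_width: 34.0
time_s: 44.82
ee_pos: [620.0, -131.4, 261.8]
ee_rot: [179.9, -0.2, -0.0]
force: [-6.6, 0.8, 24.1]
gripper_width: 33.9
```

```bash
python3 -m jog '[[0.025,0,-0.006,0,0,0,0],[0.025,0,-0.006,0,0,0,0],[0.025,0,-0.006,0,0,0,0],[0.025,0,-0.006,0,0,0,0],[0.025,0,-0.006,0,0,0,0],[0.025,0,-0.006,0,0,0,0],[0.025,0,0,0,0,0,0]]' 60
python3 -m jog '[[0.025,0,-0.006,0,0,0,0],[0.025,0,-0.006,0,0,0,0],[0.025,0,-0.006,0,0,0,0],[0.025,0,-0.006,0,0,0,0],[0.025,0,-0.006,0,0,0,0],[0.025,0,-0.006,0,0,0,0],[0.025,0,0,0,0,0,0]]' 60
```

```text
time_s: 45.7
ee_pos: [620.1, -95.0, 261.9]
ee_rot: [180.0, -0.2, -0.0]
force: [-6.6, 0.7, 23.5]
gripper_width: 34.0
time_s: 46.58
ee_pos: [620.3, -58.9, 261.9]
ee_rot: [180.0, -0.2, -0.0]
force: [-5.8, 0.8, 23.8]
gripper_width: 33.8
```

```bash
python3 - <<'E'
from h import *
F=vision.grab_frame("scene")
cv2.imwrite("pics/x13.png",cv2.resize(F["color"][120:230,150:330],None,fx=4.4,fy=4.4))
E
```

```text
(no output)
```

View pics/x13.png

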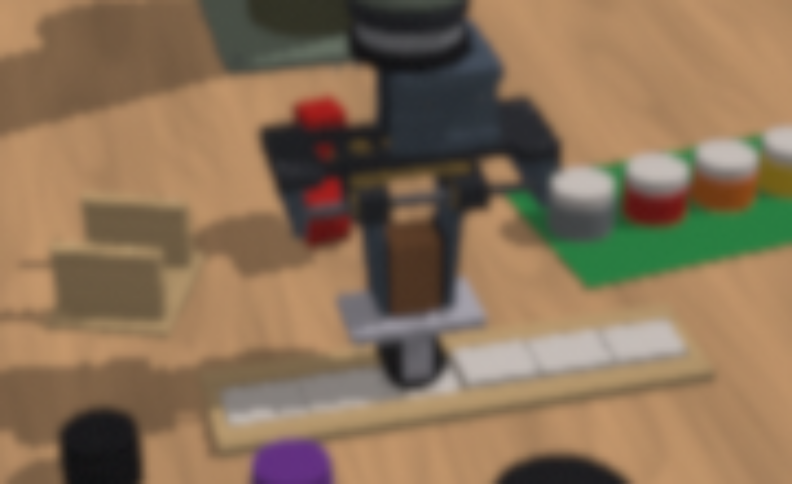

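The lengths behind the roller are down, and those ahead still stand proud. I'll keep rolling at ~27 N.

```bash
python3 -m jog '[[0.025,0,-0.006,0,0,0,0],[0.025,0,-0.006,0,0,0,0],[0.025,0,-0.006,0,0,0,0],[0.025,0,-0.006,0,0,0,0],[0.025,0,-0.006,0,0,0,0],[0.025,0,-0.006,0,0,0,0],[0.025,0,-0.006,0,0,0,0],[0.025,0,-0.006,0,0,0,0],[0.025,0,-0.006,0,0,0,0],[0.025,0,-0.006,0,0,0,0],[0.025,0,0,0,0,0,0]]' 60
python3 -m jog '[[0.025,0,-0.006,0,0,0,0],[0.025,0,-0.006,0,0,0,0],[0.025,0,-0.006,0,0,0,0],[0.025,0,-0.006,0,0,0,0],[0.025,0,-0.006,0,0,0,0],[0.025,0,-0.006,0,0,0,0],[0.025,0,-0.006,0,0,0,0],[0.025,0,-0.006,0,0,0,0],[0.025,0,-0.006,0,0,0,0],[0.025,0,-0.006,0,0,0,0],[0.025,0,0,0,0,0,0]]' 60
```

```text
time_s: 48.0
ee_pos: [620.5, 1.3, 261.9]
ee_rot: [-180.0, -0.3, -0.0]
force: [-5.6, 1.1, 23.4]
gripper_width: 34.0
time_s: 49.38
ee_pos: [620.6, 61.5, 261.9]
ee_rot: [-179.9, -0.3, -0.0]
force: [-6.1, 1.0, 23.3]
gripper_width: 33.9
```

```bash
python3 -m jog '[[0.025,0,-0.006,0,0,0,0],[0.025,0,-0.006,0,0,0,0],[0.025,0,-0.006,0,0,0,0],[0.025,0,-0.006,0,0,0,0],[0.025,0,-0.006,0,0,0,0],[0.025,0,-0.006,0,0,0,0],[0.025,0,-0.006,0,0,0,0],[0.025,0,-0.006,0,0,0,0],[0.025,0,-0.006,0,0,0,0],[0.025,0,0,0,0,0,0],[0.025,0,0,0,0,0,0]]' 60
python3 -c "
from h import *
go(620.5,122,90,0)"
```

```text
time_s: 50.75
ee_pos: [620.7, 115.5, 261.9]
ee_rot: [-179.9, -0.3, -0.1]
force: [-5.1, 1.2, 23.0]
gripper_width: 34.1
t 50.75 grasp pt [621.6 115.9  89.9] yaw -0.06 w 34.1 F [-5.1  1.2 23. ] turn rad [-0.002 -0.005 -0.001] shift mm [-0.2 -6.5 -0.1]
```

The whole length is rolled at constant height (261.9). I'll make one firmer return pass, which also brings me back toward the stand.

```bash
python3 -m jog '[[0.025,0,-0.006,0.002,0,0,0],[0.025,0,0,0,0,0,0],[0.025,0,0.012,0,0,0,0],[0.025,0,0.012,0,0,0,0],[0.025,0,0.012,0,0,0,0],[0.025,0,0.012,0,0,0,0],[0.025,0,0.012,0,0,0,0],[0.025,0,0.012,0,0,0,0],[0.025,0,0.012,0,0,0,0],[0.025,0,0.012,0,0,0,0],[0.025,0,0,0,0,0,0]]' 60
python3 -m jog '[[0.025,0,0.012,0,0,0,0],[0.025,0,0.012,0,0,0,0],[0.025,0,0.012,0,0,0,0],[0.025,0,0.012,0,0,0,0],[0.025,0,0.012,0,0,0,0],[0.025,0,0.012,0,0,0,0],[0.025,0,0.012,0,0,0,0],[0.025,0,0.012,0,0,0,0],[0.025,0,0.012,0,0,0,0],[0.025,0,0.012,0,0,0,0],[0.025,0,0,0,0,0,0]]' 60
```

```text
time_s: 52.12
ee_pos: [620.8, 24.1, 261.5]
ee_rot: [180.0, -0.4, -0.1]
force: [-7.9, -0.7, 30.4]
gripper_width: 34.0
time_s: 53.5
ee_pos: [620.8, -96.3, 261.8]
ee_rot: [179.9, -0.4, -0.1]
force: [-7.5, -0.5, 30.8]
gripper_width: 33.8
```

```bash
python3 -m jog '[[0.025,0,0.012,0,0,0,0],[0.025,0,0.012,0,0,0,0],[0.025,0,0.012,0,0,0,0],[0.025,0,0.012,0,0,0,0],[0.025,0,0.012,0,0,0,0],[0.025,0,0.008,0,0,0,0],[0.025,0,0,0,0,0,0],[0.025,0,0,0,0,0,0]]' 60
python3 -c "
from h import *
go(620.5,-172,90,0)"
```

```text
time_s: 54.5
ee_pos: [620.8, -164.2, 261.8]
ee_rot: [179.8, -0.4, -0.0]
force: [-6.5, -1.0, 29.3]
gripper_width: 33.7
t 54.5 grasp pt [ 622.1 -164.9   89.8] yaw -0.03 w 33.7 F [-6.5 -1.  29.3] turn rad [ 0.004 -0.008 -0.001] shift mm [-0.3  7.8 -0.2]
```

```bash
python3 -m jog '[[0.025,0,0,-0.01,0,0,0],[0.025,0,0,-0.02,0,0,0],[0.025,0,0,-0.03,0,0,0],[0.025,0,0,-0.035,0,0,0],[0.025,0,0,-0.035,0,0,0],[0.025,-0.024,-0.038,0,0,0,0],[0.025,-0.024,-0.038,0,0,0,0],[0.025,-0.024,-0.038,0,0,0,0],[0.025,-0.024,-0.038,0,0,0,0],[0.025,-0.024,-0.038,0,0,0,0],[0.025,-0.024,-0.038,0,0,0,0],[0.025,0,0,0,0,0,0]]' 60
python3 - <<'E'
from h import *
go(450,-229.5,200,67)
Ws=[];
for i in range(5):
    G=vision.grab_frame("top"); Ws.append(cloud(G))
W=np.nanmedian(np.array(Ws),0)
cv2.imwrite("pics/t14.png",G["color"])
y=W[...,1]; x=W[...,0]
for k in range(6):
    yc=-25.5+(k-2.5)*53.3
    t=W[(abs(y-yc)<20)&(abs(x-620.5)<15)][:,2]
    s=W[(abs(y-yc)<20)&(abs(abs(x-620.5)-33)<7)][:,2]
    print(k,"trim-side height",round(np.mean(t)-np.mean(s),2),len(t),len(s))
m=np.zeros(W.shape[:2],bool); m[225:285,310:380]=True
q=W[m&(W[...,2]>54)&(W[...,2]<63)]; print(len(q),cv2.minAreaRect(q[:,:2].astype(np.float32)))
g=(q-[450,-229,0])@np.array([np.cos(np.radians(-23)),np.sin(np.radians(-23)),0])
print(np.median(g[g<0]),np.median(g[g>0]))
for o in jars(W,30,60,(330,530,60,350)): print(o)
E
```

```text
time_s: 56.0
ee_pos: [474.5, 66.9, 384.2]
ee_rot: [-180.0, 0.1, 0.2]
force: [-0.0, -0.7, -3.8]
gripper_width: 33.9
t 56.0 grasp pt [474.1  67.  212.2] yaw 0.16 w 33.9 F [-0.  -0.7 -3.8] turn rad [-0.002  0.002 -1.167] shift mm [-282.4   93.2   12.2]
0 trim-side height -0.33 141 145
1 trim-side height -0.16 141 145
2 trim-side height -0.18 142 142
3 trim-side height 0.01 101 110
4 trim-side height 1.21 27 73
5 trim-side height -0.13 51 72
291 ((450.87725830078125, -252.4559326171875), (120.80718994140625, 103.1214599609375), 67.63252258300781)
-35.9067965347448 35.743361405464114
(207, array([445.9, 120.4]), 24.7, array([440.5, 119.9,  43.5]))
(303, array([430.5, 246.3]), 25.3, array([430.2, 245. ,  43.6]))
(305, array([421.9, 307.9]), 25.3, array([422.5, 306.4,  43.6]))
```

View pics/t14.png

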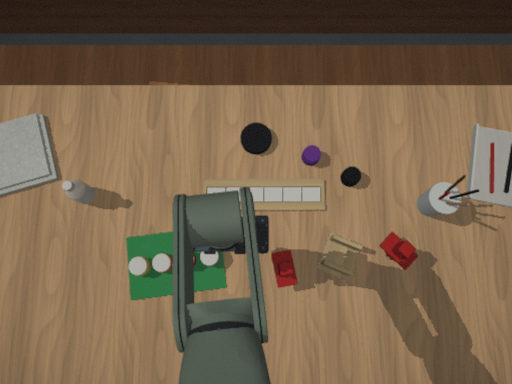

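The strip reads flush; length 4 (240,195) is partly hidden by the arm, so I'll recheck it later. Next I'll measure the empty stand precisely.

```bash
python3 - <<'E'
from h import *
W=np.nanmedian(np.array([cloud(vision.grab_frame("top")) for i in range(5)]),0)
a=np.radians(-23); ux=np.array([np.cos(a),np.sin(a)]); uy=np.array([-ux[1],ux[0]])
d=W[...,:2]-[450,-229]; g=d@ux; h=d@uy
for s in(-1,1):
    m=(abs(g-s*36)<9)&(abs(h)<60)&(W[...,2]>53)&(W[...,2]<64)
    q=W[m][:,:2]; r=cv2.minAreaRect(q.astype(np.float32)); gg=g[m];hh=h[m]
    print(s,len(q),r,"g",np.percentile(gg,[1,50,99]).round(1),"h",np.percentile(hh,[1,50,99]).round(1),"slope deg",np.degrees(np.polyfit(hh,gg,1)[0]).round(2), "z",np.median(W[m][:,2]).round(1))
m=(abs(g)<60)&(abs(h)<50)&(W[...,2]>2.2)&(W[...,2]<7)
q=W[m]; print(len(q),np.percentile(g[m],[2,98]),np.percentile(h[m],[2,98]))
E
```

```text
-1 147 ((416.8819274902344, -215.60720825195312), (78.93782806396484, 11.865793228149414), 67.3384780883789) g [-41.6 -36.  -29.9] h [-39.   -1.   38.1] slope deg -0.6 z 58.2
1 146 ((483.2527160644531, -243.19671630859375), (79.48006439208984, 12.108747482299805), 67.29419708251953) g [30.2 35.7 42.2] h [-38.8  -1.   38.4] slope deg -0.03 z 58.1
907 [-53.69675576  54.46366096] [-44.28934828  43.90677245]
```

```bash
python3 -m jog '[[0.025,0,0,0,0,0,-0.147],[0.025,0,0,0,0,0,-0.147],[0.025,0,0,0,0,0,-0.147],[0.025,0,0,0,0,0,-0.147],[0.025,0,0,0,0,0,-0.147],[0.025,0,0,0,0,0,-0.147],[0.025,0,0,0,0,0,-0.147],[0.025,0,0,0,0,0,-0.147],[0.025,0,0,0,0,0,0],[0.025,0,0,0,0,0,0]]' 60
python3 -c "
from h import *
go(450,-229.4,90.3,67.3)"
```

```text
time_s: 57.75
ee_pos: [476.2, 64.8, 385.2]
ee_rot: [180.0, 0.0, 67.2]
force: [-0.3, 0.1, -3.6]
gripper_width: 34.2
t 57.75 grasp pt [476.2  64.8 213.2] yaw 67.2 w 34.2 F [-0.3  0.1 -3.6] turn rad [ 0.     0.    -0.002] shift mm [-281.5   89.3  122.9]
```

```bash
python3 -m jog '[[0.025,-0.0205,0.0065,0,0,0,0],[0.025,-0.029,0.0092,0,0,0,0],[0.025,-0.029,0.0092,0,0,0,0],[0.025,-0.029,0.0092,0,0,0,0],[0.025,-0.029,0.0092,0,0,0,0],[0.025,-0.029,0.0092,0,0,0,0],[0.025,-0.029,0.0092,0,0,0,0],[0.025,-0.029,0.0092,0,0,0,0],[0.025,-0.029,0.0092,0,0,0,0],[0.025,-0.029,0.0092,0,0,0,0],[0.025,0,0,0,0,0,0],[0.025,0,0,0,0,0,0]]' 60
python3 - <<'E'
from h import *
go(450,-229.4,90.3,67.3)
F=vision.grab_frame("scene")
cv2.imwrite("pics/x15.png",cv2.resize(F["color"][80:220,110:250],None,fx=4.2,fy=4.2))
W=np.nanmedian(np.array([cloud(vision.grab_frame("top")) for i in range(3)]),0)
y=W[...,1]; x=W[...,0]
for k in range(6):
    yc=-25.5+(k-2.5)*53.3
    t=W[(abs(y-yc)<20)&(abs(x-620.5)<15)][:,2]; s=W[(abs(y-yc)<20)&(abs(abs(x-620.5)-33)<7)][:,2]
    print(k,round(np.mean(t)-np.mean(s),2),len(t),len(s))
E
```

```text
time_s: 59.25
ee_pos: [450.0, -229.0, 385.1]
ee_rot: [-180.0, -0.0, 67.3]
force: [0.0, -0.3, -3.2]
gripper_width: 34.1
t 59.25 grasp pt [ 450.  -228.9  213.1] yaw 67.27 w 34.1 F [ 0.  -0.3 -3.2] turn rad [-0.001 -0.001 -0.001] shift mm [-4.000e-01  1.000e-01  1.228e+02]
0 0.01 141 145
1 -0.01 141 145
2 -0.23 143 144
3 0.02 141 140
4 -0.04 144 140
5 0.02 145 144
```

View pics/x15.png

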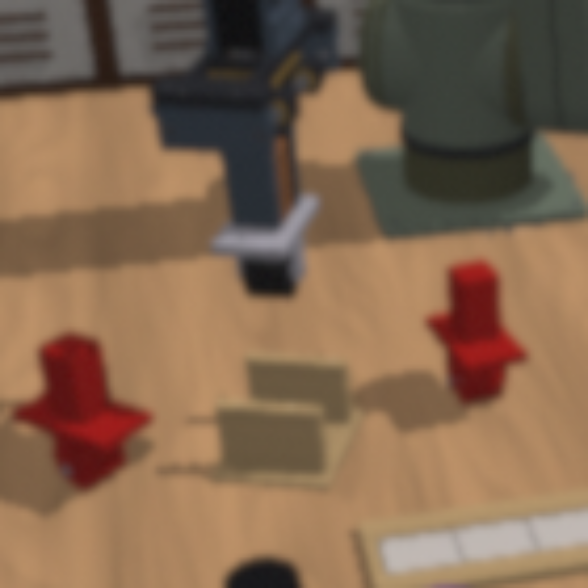

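All six lengths measure flush within 0.25 mm. The roller is over the stand and turned across the walls, so I'll lower it.

```bash
python3 -m jog '[[0.025,0,0,0.02,0,0,0],[0.025,0,0,0.03,0,0,0],[0.025,0,0,0.03,0,0,0],[0.025,0,0,0.02,0,0,0],[0.025,0,0,0.01,0,0,0],[0.025,0,0,0,0,0,0],[0.025,0,0,0,0,0,0],[0.025,0,0,0.006,0,0,0],[0.025,0,0,0.003,0,0,0],[0.025,0,0,0,0,0,0],[0.025,0,0,0,0,0,0]]' 60
python3 - <<'E'
from h import *
go(450,-229.4,90.3,67.3)
F=vision.grab_frame("scene")
cv2.imwrite("pics/x16.png",cv2.resize(F["color"][110:220,120:250],None,fx=5,fy=5))
E
```

```text
time_s: 60.82
ee_pos: [450.1, -229.3, 266.3]
ee_rot: [180.0, 0.0, 67.3]
force: [0.1, -0.4, -2.8]
gripper_width: 33.4
t 60.83 grasp pt [ 450.2 -229.3   94.3] yaw 67.33 w 33.4 F [ 0.1 -0.4 -2.8] turn rad [0.    0.    0.001] shift mm [-0.1 -0.1  4. ]
```

View pics/x16.png

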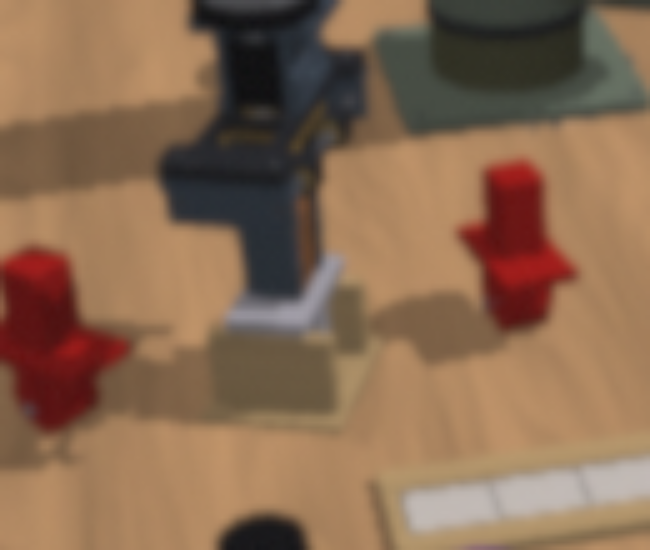

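The plate lies across both walls, a few mm above the tops. I'll lower until it rests, then release.

```bash
python3 -m jog '[[0.025,0,0,0.002,0,0,0],[0.025,0,0,0.0015,0,0,0],[0.025,0,0,0,0,0,0],[0.025,0,0,0,0,0,0]]' 60
python3 -m jog '[[0.025,0,0,0.001,0,0,0],[0.025,0,0,0,0,0,0],[0.025,0,0,0,0,0,0]]' 60
```

```text
time_s: 61.38
ee_pos: [450.1, -229.3, 262.8]
ee_rot: [180.0, 0.0, 67.3]
force: [0.3, -0.2, -3.1]
gripper_width: 33.9
time_s: 61.75
ee_pos: [450.2, -229.3, 262.3]
ee_rot: [180.0, 0.0, 67.3]
force: [-1.6, 0.5, 4.8]
gripper_width: 33.5
```

```bash
python3 -m jog '[[0.06,0,0,-0.0005,0,0,0],[0.09,0,0,0,0,0,0],[0.09,0,0,0,0,0,0],[0.09,0,0,0,0,0,0],[0.09,0,0,0,0,0,0],[0.09,0,0,-0.015,0,0,0],[0.09,0,0,-0.03,0,0,0],[0.09,0,0,-0.04,0,0,0],[0.09,0,0,-0.05,0,0,0],[0.09,0,0,-0.05,0,0,0],[0.09,0,0,0,0,0,0]]' 30
python3 -m jog '[[0.09,0,-0.04,-0.02,0,0,0],[0.09,0.05,-0.02,0,0,0,0],[0.09,0.05,-0.02,0,0,0,0],[0.09,0.05,0,0,0,0,0],[0.09,0.05,0,0,0,0,0],[0.09,0,0,0,0,0,0],[0.09,0,0,0,0,0,0],[0.09,0,0,0,0,0,0]]' 30
python3 - <<'E'
from h import *
go(450,-229,200,67)
W=np.nanmedian(np.array([cloud(vision.grab_frame("top")) for i in range(4)]),0)
G=vision.grab_frame("top"); F=vision.grab_frame("scene")
cv2.imwrite("pics/t17.png",G["color"]); cv2.imwrite("pics/x17.png",F["color"])
d=np.hypot(W[...,0]-450,W[...,1]+229)<65
for lo,hi in ((54,61.5),(64,73),(116,132)):
    q=W[d&(W[...,2]>lo)&(W[...,2]<hi)]
    if len(q)>10: print(lo,len(q),cv2.minAreaRect(q[:,:2].astype(np.float32)),np.median(q[:,2]))
for o in jars(W,30,60,(330,530,60,350)): print(o)
E
```

```text
time_s: 63.12
ee_pos: [450.3, -229.4, 452.6]
ee_rot: [179.4, 0.1, 67.3]
force: [-0.2, 1.4, -1.0]
gripper_width: 89.7
time_s: 64.12
ee_pos: [452.9, -14.8, 467.1]
ee_rot: [-180.0, 0.0, 67.2]
force: [-0.0, -0.5, -0.8]
gripper_width: 89.9
t 64.12 grasp pt [452.8 -14.9 295.1] yaw 67.24 w 89.9 F [-0.  -0.5 -0.8] turn rad [-0.     0.001  0.004] shift mm [-198.3   81.    95.1]
54 97 ((449.4718017578125, -229.14926147460938), (78.82564544677734, 86.0632553100586), 67.48860931396484) 58.29192111699433
64 463 ((451.2613220214844, -229.39073181152344), (51.9666748046875, 89.53907012939453), 67.7115478515625) 68.41933258485074
116 198 ((451.2628479003906, -229.81063842773438), (34.0726432800293, 33.796932220458984), 66.49456787109375) 124.13390555250797
(288, array([446.3, 119.9]), 25.3, array([445.8, 120. ,  43.5]))
(294, array([439.1, 185.1]), 25.3, array([438. , 183.9,  43.5]))
(301, array([430.3, 246.2]), 25.1, array([430.2, 245.4,  43.6]))
(304, array([421.9, 307.8]), 25.1, array([422.5, 306.6,  43.6]))
```

View pics/t17.png

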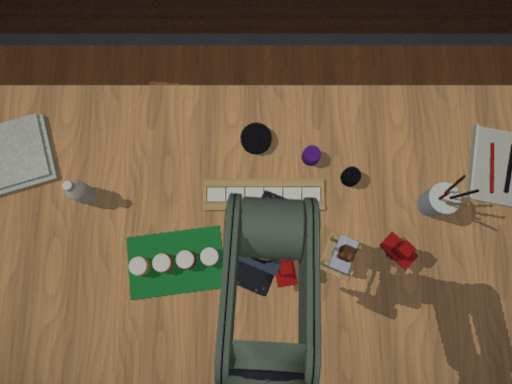

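View pics/x17.png

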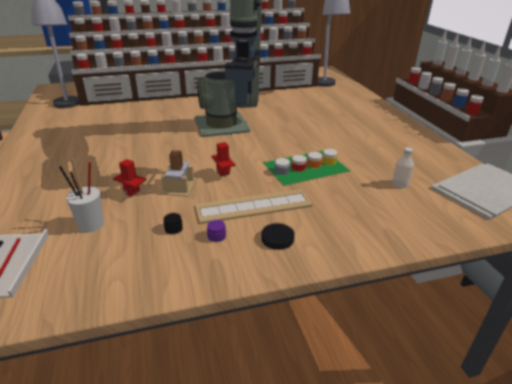

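The roller hangs across the walls at (345,254): plate top z≈68, centre within 2 mm of the stand's, and yaw within 1°. All four jars stand on the mat, the strip is flush and the bystanders haven't moved. The gripper touches nothing, so I'm handing in.

```bash
python3 -c "
from workcell import ticket
print(ticket.job_done())"
```

```text
the job is handed in; nothing more can be done
None
```

I handed the job in at about 64 s of robot time with every step done; the hand-in reports no verdict.

- **Jars:** The yellow, orange, red and grey jars stand upright on the mat; blue was absent. Grey was knocked against the rail's end partway through and leaned 22°. I picked it up there, turned it upright and placed it. All cap tops read level (43.5 mm), and all centres are well inside the mat's edges.
- **Strip:** I rolled it from end to end and back at about 27–34 N. In the depth image all six lengths are within 0.25 mm of the rail's side faces. An earlier reading of length 4 gave 1.2 mm, but the arm partly hid it then; the later clear view gave 0.0 mm.
- **Roller:** At the start it sat a quarter turn off, its plate sunk between the stand's walls. I hung it back with the plate across the wall tops: plate top about 68 mm, centre within 2 mm of the stand's, yaw within about 1°.
- **Bystanders:** In the final pictures the bottle, brush pot and turntable look unmoved, and so do the red and black/purple look-alikes. I checked these by eye and did not measure them.

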